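Set up vase fragments for scanning: load, touch off the fixture plate, lower the cover

ROBOT

A 7-joint arm with a two-finger parallel gripper is mounted at the origin on the work surface. World frame = base frame: x ahead of the robot, y to its left, z up, the work surface at z = 0. Lengths are in m, angles in rad, forces in N, time in s.
With the tool pointing down it reaches from about 0.425 to 0.8 m from the base axis. Payload 8.3 kg.
Tool frame: the origin (TCP) lies midway between the tips of the shut fingers; the grasp point (between the pads) lies 19 mm behind it; z points along the fingers, y is the line along which they close (so a half turn about z gives the same grasp; the last joint's range is limited). The gripper opens to 85 mm and grips with 20 to 120 N. Pads are 22 mm wide; open, the fingers measure 114 mm over their backs; the gripper's body (76 mm by 85 mm) begins 54 mm behind the grasp point. The pads swing forward as they close: fully open they stand 13 mm farther back than shut.
Start: joints at [-1.171, 0.383, 0.016, 1.37, -0.006, 1.388, -0.046], TCP at [0.279, 0.559, 0.231] pointing down, gripper open.
Joint ranges: [-2.95, 2.95], [-0.25, 2.06], [-1.52, 1.56], [0.18, 2.33], [-1.44, 4.58], [0.02, 2.06], [-3.01, 3.01]. Speed limits (rad/s): [2.39, 2.39, 3.01, 3.01, 3.14, 3.14, 3.14].

INTERFACE

Orientations are given as a unit quaternion [x, y, z, w].
In Python, from station import env, read_camera gives the robot as it stands.
- The arm moves only by the shell command python3 -m handwheel 'ROWS' [OPENING] [FORCE]. ROWS is JSON, one flat list of numbers, 6 for each row, row after row: the shift along the tool's x, y, z in m, then the turn, a rotation vector about the tool's x, y, z in rad. A call has 1 to 8 rows; each row is the pose to reach, as a shift and turn from the pose commanded when the call began, along the tool's axes at that moment; what a row does not reach only later rows make up. A row lasts 1/8 s, in which the tool goes at most 62.5 mm and 10.7 degrees, less where a joint would pass 70% of its speed; a pose out of reach is approached as far as the arm can. A call with a gripper value outside its range is refused whole. OPENING is the opening, from 0 (shut) to 1 (fully open), set as the call begins (- or left out, the last holds). The fingers move at their own pace and stop on an object; FORCE is the grip in N (left out, the last holds). Time passes only in rows, so rows that repeat a pose let the fingers close. It gives the time, the measured TCP pose, the force, the opening and the grip force at its end, in the units of the state.
- env.read_state(): the state, without advancing time (a new reading comes with each control period).
- read_camera(name): name is "scene" or "top" or "wrist"; returns a dict with "color" (400x640x3 uint8, red, green, blue), "fx", "fy", "cx", "cy" (pixels), "pose" (4x4, takes a point from camera to world coordinates); the wrist camera has in their place "tool_from_camera" (4x4, takes a point from camera to tool coordinates, whose origin is the TCP and whose axes are the flange's). Camera axes: x right, y down, z forward; pixel columns grow to the right and rows downward; lengths in m; the calibration is good to about 2 mm. A picture is of the moment at which its call begins: read the wrist's pose just before it. There is no depth.
- env.job_done(): hands the job in; it is judged then, once.
The state is a dict: "time_s": time; "qpos": joint angles; "joint_vel": joint speeds; "effort": joint torques, N m; "tcp_pos": TCP position; "orientation": TCP orientation; "wrist_force": force on the tool from outside, world axes, zero at the start; "torque": the same for the moment, N m; "finger_gap": finger opening in m; "gripper_force": force on a finger pad.
Only numpy, scipy, OpenCV 4.12 (cv2) and the standard library are available. Lean on these libraries where they do the work, as an engineer would, in place of code of your own. Each camera call takes 0.05 s, during which the arm holds its last target. There are 200 camera calls.

TASK

Get the broken vase ready to be scanned: lay every loose vase fragment from the bench, hump up and without dropping it, centred on a cork rest of its own on the fixture plate in the scanning box, lengthways from front to back. Take the touch probe from its stand and find the plate with the stylus ball, gently and pausing a moment at each touch: first on its bare top, then on its front edge (the one facing the robot), then on its left edge (seen from the robot); hang the probe back in its stand. When all that is done let the box's cover down softly onto its stop, and leave the other things on the bench where they are.

Things in the scene. Friction and masses are not known exactly. Their poses are not given: they have to be found in the camera images.
- box: Scanning box on the bench, fixed: 210 deep (its x) x 352 wide (its y), grey metal floor 10 mm thick, walls 6 mm thick; back and side walls 60 mm high, the front only a low sill 26 mm high; open on top. Origin: centre of its underside. x points away from the robot, y to the robot's left, z up. The clear cover is hinged on its far rim and shuts onto the side walls.
- cover (a joint): Hinge angle of the box's clear cover, rad: 0 = shut on its stop, 1.57 = upright; range 0 to 1.7, starts at 1.52 to 1.65. Hinge friction (0.35 N m) holds it above about 0.9 rad; flatter, it falls shut by its own weight (0.6 kg) unless held all the way. Panel 207 mm deep, 352 wide, 10 thick, with a black scan bar 26 mm high on its outer face.
- cover_handle (a point): Middle of the cover's handle: steel bar 12 mm thick along the box's y, 130 mm between its posts, in the cover's plane, 250 mm from the hinge line, 43 mm beyond the cover's free edge, so that fingers can straddle it from above at any angle. Shut, it is 40 mm in front of the box's front, 66 mm above the bench. Frame turns with the cover.
- cover_hinge (a point): Point on the cover's hinge line (which runs along the box's y), 66 mm above the bench, level with the closed handle and exactly behind it; fixed to the box, and its axes are the box's.
- plate: Fixture plate, bare aluminium 140 (x) x 280 (y) x 15 mm, fixed on the box's floor, askew, 18 mm or more of free floor round it. Origin: centre of its underside, 10 mm above the bench; x points away from the robot, y to its left. Front edge: face at x = -70 mm; left edge: face at y = +140 mm. Four cork rests 62 (x) x 44 mm, 2 mm thick, lie in a row 12 mm in front of its middle; strips 27 mm (front) and 51 mm (back) are bare.
- stand_top (a point): Probe stand, fixed on the bench: a foot 85 x 85 x 10 mm, one upright at the far side (its +x) and, at its top, a plate 8 mm thick with a square hole 36 x 36 mm. This point: centre of the hole, at the level of the plate's upper face, 112 mm above the bench. Axes: z up.
- probe_collar (a point): The touch probe (loose, 160 g, 162 mm tall). It hangs upright in the stand by its black collar, 44 mm across and 8 mm thick, stylus down. This point: on the probe's axis, at the underside of the collar. Below it: a neck 28 mm across and 30 mm long, then the stylus. z points up along the probe, towards the grip.
- probe_grip (a point): Centre of the probe's grip: a square bar 24 x 24 mm, 58 mm tall, standing above the collar (8 to 66 mm above the collar's underside); sides along this frame's x and y. 127 mm above the centre of the stylus ball.
- probe_tip (a point): Centre of the steel ball, 8 mm across, at the lower end of the probe's stylus (6 mm across, 60 mm long). 90 mm below the collar's underside; axes as the probe's.
- sherd0_center (a point): Middle of loose vase fragment 0 (may be absent): a slightly curved piece of wall, 58 long, 35 wide and 11 mm high, 8 mm thick, 60 g, black glaze on the humped upper side, pale below; the middle strip, 12 mm wide, is the longest. x along its length, z up through the hump. Best gripped by its two ends. This point is 5.5 mm above what it lies on.
- rest0 (a point): centre of the top face of cork rest 0 on the fixture plate (rests are numbered from the robot's right to its left, 50 mm apart), 27 mm above the bench; axes are the plate's.
- sherd1_center (a point): Middle of loose vase fragment 1 (may be absent): a slightly curved piece of wall, 56 long, 37 wide and 11 mm high, 8 mm thick, 60 g, black glaze on the humped upper side, pale below; the middle strip, 12 mm wide, is the longest. x along its length, z up through the hump. Best gripped by its two ends. This point is 5.5 mm above what it lies on.
- rest1 (a point): centre of the top face of cork rest 1 on the fixture plate (rests are numbered from the robot's right to its left, 50 mm apart), 27 mm above the bench; axes are the plate's.
- sherd2_center (a point): Middle of loose vase fragment 2 (may be absent): a slightly curved piece of wall, 54 long, 37 wide and 11 mm high, 8 mm thick, 60 g, black glaze on the humped upper side, pale below; the middle strip, 12 mm wide, is the longest. x along its length, z up through the hump. Best gripped by its two ends. This point is 5.5 mm above what it lies on.
- rest2 (a point): centre of the top face of cork rest 2 on the fixture plate (rests are numbered from the robot's right to its left, 50 mm apart), 27 mm above the bench; axes are the plate's.
- sherd3_center (a point): Middle of loose vase fragment 3 (may be absent): a slightly curved piece of wall, 60 long, 34 wide and 11 mm high, 8 mm thick, 60 g, black glaze on the humped upper side, pale below; the middle strip, 12 mm wide, is the longest. x along its length, z up through the hump. Best gripped by its two ends. This point is 5.5 mm above what it lies on.
- rest3 (a point): centre of the top face of cork rest 3 on the fixture plate (rests are numbered from the robot's right to its left, 50 mm apart), 27 mm above the bench; axes are the plate's.
- tape: Bystander: roll of paper tape, not part of the job.
- jar: Bystander: squat glass jar with a steel lid, not part of the job.
- dish: Bystander: small white dish, not part of the job.
- brush: Bystander: brush, not part of the job.
- spatula: Bystander: spatula, not part of the job.
- resin: Bystander: bottle, not part of the job.
- putty: Bystander: small cardboard box, not part of the job.
Not all that is in view belongs to the job. Leave any red or yellow look-alike of the part that bears sherd3_center alone.

How it is judged:
On the way, in this order (a step that is already met when the one before it is completed fails the run):
1. the stylus ball touches the bare top face of the fixture plate (contact force between probe and plate above 0.4 N and x of probe_tip in the frame of plate between -0.071 and 0.071 m and y of probe_tip in the frame of plate between -0.141 and 0.141 m and z of probe_tip in the frame of plate between 0.0165 and 0.0215 m), for 0.1 s.
2. then it touches the plate's front edge (contact force between probe and plate above 0.4 N and x of probe_tip in the frame of plate between -0.077 and -0.0715 m and y of probe_tip in the frame of plate between -0.141 and 0.141 m and z of probe_tip in the frame of plate between -0.002 and 0.0145 m), for 0.1 s.
3. then it touches the plate's left edge (contact force between probe and plate above 0.4 N and x of probe_tip in the frame of plate between -0.071 and 0.071 m and y of probe_tip in the frame of plate between 0.1415 and 0.147 m and z of probe_tip in the frame of plate between -0.002 and 0.0145 m), for 0.1 s.
4. every fragment lies on its rest and the probe hangs in its stand, the cover still open (((horizontal distance between sherd0_center and rest0 below 0.012 m and angle between the x axis of sherd0_center and the x axis of plate, either way round below 0.25 rad and z of sherd0_center in the frame of rest0 between 0.002 and 0.01 m) or (horizontal distance between sherd0_center and rest1 below 0.012 m and angle between the x axis of sherd0_center and the x axis of plate, either way round below 0.25 rad and z of sherd0_center in the frame of rest1 between 0.002 and 0.01 m) or (horizontal distance between sherd0_center and rest2 below 0.012 m and angle between the x axis of sherd0_center and the x axis of plate, either way round below 0.25 rad and z of sherd0_center in the frame of rest2 between 0.002 and 0.01 m) or (horizontal distance between sherd0_center and rest3 below 0.012 m and angle between the x axis of sherd0_center and the x axis of plate, either way round below 0.25 rad and z of sherd0_center in the frame of rest3 between 0.002 and 0.01 m)) and angle between each of sherd0_center, sherd1_center, sherd2_center, sherd3_center's own z axis and vertical below 0.2 rad and linear speed of each of sherd0, sherd1, sherd2, sherd3, probe below 0.03 m/s and ((horizontal distance between sherd1_center and rest0 below 0.012 m and angle between the x axis of sherd1_center and the x axis of plate, either way round below 0.25 rad and z of sherd1_center in the frame of rest0 between 0.002 and 0.01 m) or (horizontal distance between sherd1_center and rest1 below 0.012 m and angle between the x axis of sherd1_center and the x axis of plate, either way round below 0.25 rad and z of sherd1_center in the frame of rest1 between 0.002 and 0.01 m) or (horizontal distance between sherd1_center and rest2 below 0.012 m and angle between the x axis of sherd1_center and the x axis of plate, either way round below 0.25 rad and z of sherd1_center in the frame of rest2 between 0.002 and 0.01 m) or (horizontal distance between sherd1_center and rest3 below 0.012 m and angle between the x axis of sherd1_center and the x axis of plate, either way round below 0.25 rad and z of sherd1_center in the frame of rest3 between 0.002 and 0.01 m)) and ((horizontal distance between sherd2_center and rest0 below 0.012 m and angle between the x axis of sherd2_center and the x axis of plate, either way round below 0.25 rad and z of sherd2_center in the frame of rest0 between 0.002 and 0.01 m) or (horizontal distance between sherd2_center and rest1 below 0.012 m and angle between the x axis of sherd2_center and the x axis of plate, either way round below 0.25 rad and z of sherd2_center in the frame of rest1 between 0.002 and 0.01 m) or (horizontal distance between sherd2_center and rest2 below 0.012 m and angle between the x axis of sherd2_center and the x axis of plate, either way round below 0.25 rad and z of sherd2_center in the frame of rest2 between 0.002 and 0.01 m) or (horizontal distance between sherd2_center and rest3 below 0.012 m and angle between the x axis of sherd2_center and the x axis of plate, either way round below 0.25 rad and z of sherd2_center in the frame of rest3 between 0.002 and 0.01 m)) and ((horizontal distance between sherd3_center and rest0 below 0.012 m and angle between the x axis of sherd3_center and the x axis of plate, either way round below 0.25 rad and z of sherd3_center in the frame of rest0 between 0.002 and 0.01 m) or (horizontal distance between sherd3_center and rest1 below 0.012 m and angle between the x axis of sherd3_center and the x axis of plate, either way round below 0.25 rad and z of sherd3_center in the frame of rest1 between 0.002 and 0.01 m) or (horizontal distance between sherd3_center and rest2 below 0.012 m and angle between the x axis of sherd3_center and the x axis of plate, either way round below 0.25 rad and z of sherd3_center in the frame of rest2 between 0.002 and 0.01 m) or (horizontal distance between sherd3_center and rest3 below 0.012 m and angle between the x axis of sherd3_center and the x axis of plate, either way round below 0.25 rad and z of sherd3_center in the frame of rest3 between 0.002 and 0.01 m)) and distance between probe_collar and stand_top below 0.012 m and angle between probe_tip's own z axis and vertical below 0.15 rad and value of joint cover above 0.5 rad), for 0.1 s.
5. the cover is shut (value of joint cover below 0.03 rad), for 0.2 s.
At the end, for the whole second after the job is handed in: Each fragment lies hump up on its own rest, within 12 mm of its centre and 0.25 rad of the plate's x; the probe hangs upright in its stand, within 12 mm of the hole's centre; the cover is within 0.03 rad of its stop; all is released and still (((horizontal distance between sherd0_center and rest0 below 0.012 m and angle between the x axis of sherd0_center and the x axis of plate, either way round below 0.25 rad and z of sherd0_center in the frame of rest0 between 0.002 and 0.01 m) or (horizontal distance between sherd0_center and rest1 below 0.012 m and angle between the x axis of sherd0_center and the x axis of plate, either way round below 0.25 rad and z of sherd0_center in the frame of rest1 between 0.002 and 0.01 m) or (horizontal distance between sherd0_center and rest2 below 0.012 m and angle between the x axis of sherd0_center and the x axis of plate, either way round below 0.25 rad and z of sherd0_center in the frame of rest2 between 0.002 and 0.01 m) or (horizontal distance between sherd0_center and rest3 below 0.012 m and angle between the x axis of sherd0_center and the x axis of plate, either way round below 0.25 rad and z of sherd0_center in the frame of rest3 between 0.002 and 0.01 m)) and angle between each of sherd0_center, sherd1_center, sherd2_center, sherd3_center's own z axis and vertical below 0.2 rad and linear speed of each of sherd0, sherd1, sherd2, sherd3, probe below 0.03 m/s and ((horizontal distance between sherd1_center and rest0 below 0.012 m and angle between the x axis of sherd1_center and the x axis of plate, either way round below 0.25 rad and z of sherd1_center in the frame of rest0 between 0.002 and 0.01 m) or (horizontal distance between sherd1_center and rest1 below 0.012 m and angle between the x axis of sherd1_center and the x axis of plate, either way round below 0.25 rad and z of sherd1_center in the frame of rest1 between 0.002 and 0.01 m) or (horizontal distance between sherd1_center and rest2 below 0.012 m and angle between the x axis of sherd1_center and the x axis of plate, either way round below 0.25 rad and z of sherd1_center in the frame of rest2 between 0.002 and 0.01 m) or (horizontal distance between sherd1_center and rest3 below 0.012 m and angle between the x axis of sherd1_center and the x axis of plate, either way round below 0.25 rad and z of sherd1_center in the frame of rest3 between 0.002 and 0.01 m)) and ((horizontal distance between sherd2_center and rest0 below 0.012 m and angle between the x axis of sherd2_center and the x axis of plate, either way round below 0.25 rad and z of sherd2_center in the frame of rest0 between 0.002 and 0.01 m) or (horizontal distance between sherd2_center and rest1 below 0.012 m and angle between the x axis of sherd2_center and the x axis of plate, either way round below 0.25 rad and z of sherd2_center in the frame of rest1 between 0.002 and 0.01 m) or (horizontal distance between sherd2_center and rest2 below 0.012 m and angle between the x axis of sherd2_center and the x axis of plate, either way round below 0.25 rad and z of sherd2_center in the frame of rest2 between 0.002 and 0.01 m) or (horizontal distance between sherd2_center and rest3 below 0.012 m and angle between the x axis of sherd2_center and the x axis of plate, either way round below 0.25 rad and z of sherd2_center in the frame of rest3 between 0.002 and 0.01 m)) and ((horizontal distance between sherd3_center and rest0 below 0.012 m and angle between the x axis of sherd3_center and the x axis of plate, either way round below 0.25 rad and z of sherd3_center in the frame of rest0 between 0.002 and 0.01 m) or (horizontal distance between sherd3_center and rest1 below 0.012 m and angle between the x axis of sherd3_center and the x axis of plate, either way round below 0.25 rad and z of sherd3_center in the frame of rest1 between 0.002 and 0.01 m) or (horizontal distance between sherd3_center and rest2 below 0.012 m and angle between the x axis of sherd3_center and the x axis of plate, either way round below 0.25 rad and z of sherd3_center in the frame of rest2 between 0.002 and 0.01 m) or (horizontal distance between sherd3_center and rest3 below 0.012 m and angle between the x axis of sherd3_center and the x axis of plate, either way round below 0.25 rad and z of sherd3_center in the frame of rest3 between 0.002 and 0.01 m)) and distance between probe_collar and stand_top below 0.012 m and angle between probe_tip's own z axis and vertical below 0.15 rad and value of joint cover below 0.03 rad); the robot touches nothing.
It fails at once if a fragment is dropped onto the plate from more than about 2 cm, or moved faster than 0.5 m/s close above it ((linear speed of sherd0 above 0.5 m/s and x of sherd0_center in the frame of plate between -0.07 and 0.07 m and y of sherd0_center in the frame of plate between -0.14 and 0.14 m and z of sherd0_center in the frame of plate between 0.03 and 0.062 m) or (linear speed of sherd1 above 0.5 m/s and x of sherd1_center in the frame of plate between -0.07 and 0.07 m and y of sherd1_center in the frame of plate between -0.14 and 0.14 m and z of sherd1_center in the frame of plate between 0.03 and 0.062 m) or (linear speed of sherd2 above 0.5 m/s and x of sherd2_center in the frame of plate between -0.07 and 0.07 m and y of sherd2_center in the frame of plate between -0.14 and 0.14 m and z of sherd2_center in the frame of plate between 0.03 and 0.062 m) or (linear speed of sherd3 above 0.5 m/s and x of sherd3_center in the frame of plate between -0.07 and 0.07 m and y of sherd3_center in the frame of plate between -0.14 and 0.14 m and z of sherd3_center in the frame of plate between 0.03 and 0.062 m)).
It fails at once if the probe is pressed on the plate with more than 35 N (contact force between probe and plate above 35 N).
It fails at once if the cover falls or is slammed shut: faster than 1.5 rad/s in its last 0.3 rad (velocity of joint cover below -1.5 rad/s and value of joint cover below 0.3 rad).
It fails at once if a bystander is moved more than 5 cm (distance of any of tape, jar, dish, brush, spatula, resin, putty from where it was at the start of the episode above 0.05 m).
Of sherd0, sherd1, sherd2, sherd3 only 2 to 4 are there at a start; the rules pass over those that are not, and their reading is None.
At some moment in a run one of sherd0, sherd1, sherd2, sherd3 may be knocked a few centimetres aside while the robot is not near it.
It also fails if it takes over 210 s, if anything falls off the work surface, if the arm or the gripper's body presses on something with over 40 N, if the wrist force passes 120 N, or if a joint passes its speed limit or range.

## Working session

There is one attempt and no reset: what is moved stays moved. The work goes in short steps, Python scripts to look and compute and a shell command to move; the robot and the scene stay as the last step left them, time stands still between calls to the robot, and variables do not carry over. Pictures are saved under pics/ and viewed, at most 14 in all, crops included, and the job is handed in when it is done.

```bash
ls; mkdir -p pics; python3 - <<'E'
from station import env, read_camera
import cv2,numpy as np
for n in ("scene","top"):
    c=read_camera(n); cv2.imwrite(f"pics/{n}0.png",c["color"][:,:,::-1]); print(n,c["fx"],c["fy"],c["cx"],c["cy"],np.round(c["pose"],4).tolist())
s=env.read_state(); print(s)
c=read_camera("wrist");print(c["fx"],c["cx"],c["cy"],np.round(c["tool_from_camera"],4).tolist())
E
```

```text
pics
scene 387.18151201901424 387.18151201901424 325.70064976476266 205.89124095413132 [[0.7292, 0.4277, -0.5342, 1.1196], [0.6842, -0.4432, 0.5792, -0.6835], [0.0109, -0.7878, -0.6158, 0.8633], [0.0, 0.0, 0.0, 1.0]]
top 410.00669723643347 410.00669723643347 319.01513348310226 203.33511883143206 [[0.0183, -0.9892, 0.1457, 0.3173], [-0.9998, -0.018, 0.0033, 0.0265], [-0.0007, -0.1457, -0.9893, 1.3255], [0.0, 0.0, 0.0, 1.0]]
{'time_s': 0.1, 'qpos': array([-1.17088247,  0.38418747,  0.01635007,  1.37105791, -0.00633085,
        1.38821279, -0.04650515]), 'joint_vel': array([ 0.00034344, -0.00102132,  0.00034924, -0.00223595,  0.00042146,
       -0.00100003, -0.00081351]), 'effort': array([ 2.75220751e-03, -6.29125571e+01,  8.47761557e-01, -3.72757959e+01,
        1.70112262e-02,  1.04565936e-02,  1.35819880e-05]), 'tcp_pos': array([0.27877878, 0.55886238, 0.23035385]), 'orientation': array([ 2.29310222e-01,  9.73352966e-01, -8.83525874e-04, -2.13870741e-04]), 'wrist_force': array([-0.18113037, -0.19042473, -0.16194337]), 'torque': array([-0.01494245, -0.0012761 ,  0.01755364]), 'gripper_force': 0.0, 'finger_gap': 0.08569773456252015}
359.8043512187061 315.6053770626231 196.53907820655644 [[0.0003, -0.9567, -0.291, 0.0731], [1.0, -0.0002, 0.0016, -0.0005], [-0.0016, -0.291, 0.9567, -0.143], [0.0, 0.0, 0.0, 1.0]]
```

View pics/top0.png

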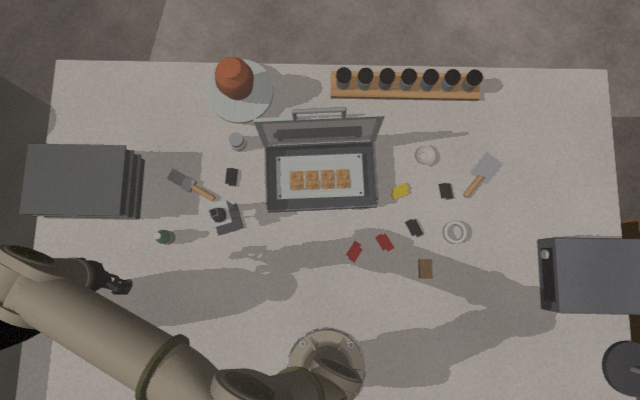

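View pics/scene0.png

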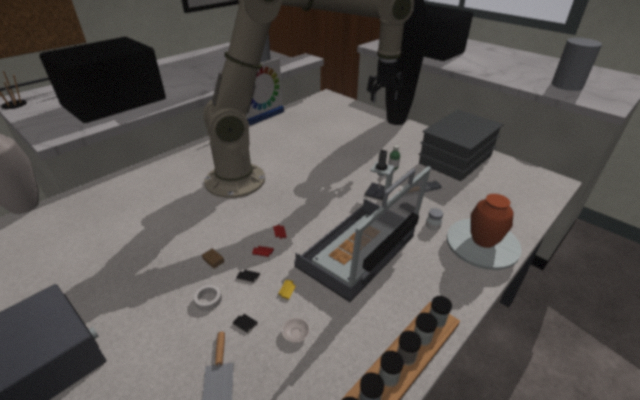

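Top view: three black pieces at (232,177), (446,191), (414,228). Look-alikes: red (385,242), red (355,252), yellow (401,191); brown box (425,268) is the putty. The probe stand is near (225,217), the plate near (320,177). I'll check these in one enlarged crop.

```bash
cat > h.py <<'E'
import numpy as np,cv2
from station import env, read_camera
from scipy.spatial.transform import Rotation as R
def cam(n):
    s=env.read_state(); c=read_camera(n)
    if n=="wrist":
        T=np.eye(4);T[:3,:3]=R.from_quat(s["orientation"]).as_matrix();T[:3,3]=s["tcp_pos"];c["pose"]=T@c["tool_from_camera"]
    return c
def ray(c,u,v,z):
    d=c["pose"][:3,:3]@np.array([(u-c["cx"])/c["fx"],(v-c["cy"])/c["fy"],1]);o=c["pose"][:3,3]
    return o+d*(z-o[2])/d[2]
def proj(c,p):
    q=np.linalg.inv(c["pose"])@np.append(p,1);return np.array([c["fx"]*q[0]/q[2]+c["cx"],c["fy"]*q[1]/q[2]+c["cy"]])
def tool(dw):  # world vector -> tool axes
    return R.from_quat(env.read_state()["orientation"]).inv().apply(dw)
def dark(c,z,u0,v0,r=14,thr=60):
    g=c["color"].max(2)[v0-r:v0+r,u0-r:u0+r]
    n,l,st,ce=cv2.connectedComponentsWithStats((g<thr).astype(np.uint8))
    k=l[r,r] or 1+np.argmax(st[1:,4]); v,u=np.nonzero(l==k)
    P=np.array([ray(c,a+u0-r,b+v0-r,z)[:2] for a,b in zip(u,v)],np.float32)
    (x,y),wh,a=cv2.minAreaRect(P); 
    if wh[0]<wh[1]: a-=90
    return P.mean(0),(x,y),wh,a,len(P)
def go(x,y,z,yaw=None):
    """print rows shift to world TCP target and turn (tool pointing down, tool x axis direction yaw in world, deg)"""
    s=env.read_state();A=R.from_quat(s["orientation"]);d=A.inv().apply(np.array([x,y,z])-s["tcp_pos"])
    if yaw is None: r=np.zeros(3)
    else:
        w=np.radians(yaw);X=np.array([np.cos(w),np.sin(w),0]);Z=np.array([0,0,-1.]);best=None
        for sg in (1,-1):
            B=R.from_matrix(np.c_[sg*X,np.cross(Z,sg*X),Z]);q=(A.inv()*B).as_rotvec()
            if best is None or np.linalg.norm(q)<np.linalg.norm(best):best=q
        r=best
    print("shift",np.round(d,4),"turn",np.round(r,3),"deg",round(np.degrees(np.linalg.norm(r)),1),"dist",round(np.linalg.norm(d),3))
E
python3 - <<'E'
from h import *
c=cam("top")
cv2.imwrite("pics/topz.png",cv2.resize(c["color"][95:285,205:470,::-1],None,fx=3,fy=3,interpolation=cv2.INTER_CUBIC))
for u,v in ((232,177),(446,191),(414,228)):
    print(dark(c,0.008,u,v,thr=70))
for n,u,v in (("red",385,242),("red",355,252),("yel",401,191)): print(n,ray(c,u,v,.01))
E
```

```text
(array([0.596072  , 0.32050464], dtype=float32), (0.5965746641159058, 0.32127872109413147), (0.05399991199374199, 0.032798610627651215), 2.738210916519165, 158)
(array([ 0.56107086, -0.3806871 ], dtype=float32), (0.5608075261116028, -0.3802739381790161), (0.050808344036340714, 0.035290054976940155), 10.80616283416748, 156)
(array([ 0.43883607, -0.27503264], dtype=float32), (0.4380072057247162, -0.2756447494029999), (0.05405806750059128, 0.03215649351477623), 26.08869743347168, 155)
red [ 0.38987678 -0.18239557  0.01      ]
red [ 0.35634721 -0.08663911  0.01      ]
yel [ 0.55648023 -0.23534889  0.01      ]
```

View pics/topz.png

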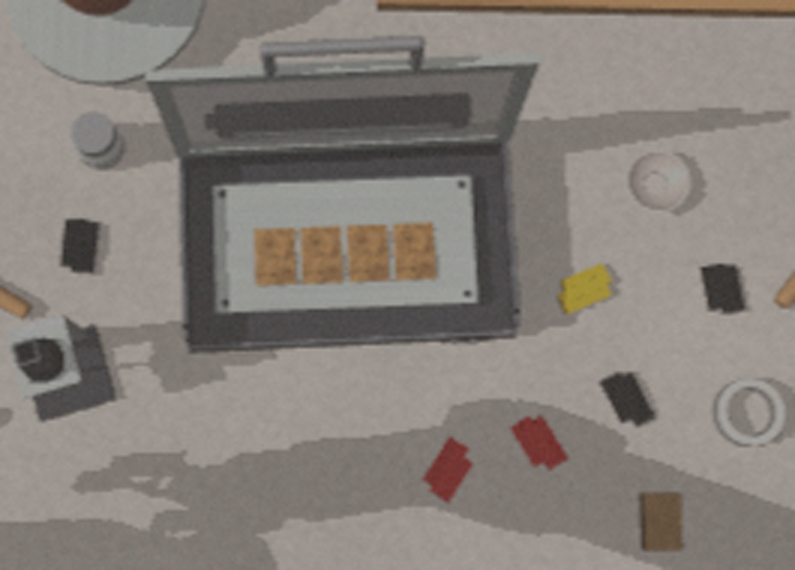

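Three black-glazed fragments are confirmed, in zoom pixels: A (80,245), B (723,288), C (627,398). Red and yellow look-alikes are at (448,470), (540,440) and (587,288). The four rests are at (276..415, ~254). The cover leans back, and the probe hangs in its stand at (42,358).

```bash
python3 - <<'E'
from h import *
go(.596,.321,.20,92.7)
c=cam("top")
f=lambda u,v:(205+u/3,95+v/3)
for n,u,v,z in (("r3",276,257,.027),("r2",322,255,.027),("r1",369,254,.027),("r0",415,251,.027),("pFL",217,314,.025),("pFR",478,299,.025),("pBR",470,177,.025),("pBL",213,186,.025),("stand",42,350,.112),("sillL",190,350,.026),("sillR",515,336,.026),("handleL",265,47,.31),("handleR",422,41,.31)): print(n,ray(c,*f(u,v),z).round(3))
E
```

```text
shift [-0.39   -0.0713  0.0307] turn [-1.000e-03  1.000e-03  1.061e+00] deg 60.8 dist 0.398
r3 [0.581 0.103 0.027]
r2 [0.584 0.054 0.027]
r1 [0.586 0.003 0.027]
r0 [ 0.59  -0.046  0.027]
pFL [0.518 0.165 0.025]
pFR [ 0.54  -0.114  0.025]
pBR [ 0.674 -0.105  0.025]
pBL [0.659 0.174 0.025]
stand [0.465 0.328 0.112]
sillL [0.479 0.192 0.026]
sillR [ 0.5   -0.154  0.026]
handleL [0.708 0.101 0.31 ]
handleR [ 0.716 -0.035  0.31 ]
```

```bash
python3 -m handwheel '[-0.049,-0.009,0.004,0,0,0.133, -0.0975,-0.018,0.008,0,0,0.265, -0.146,-0.027,0.012,0,0,0.398, -0.195,-0.036,0.015,0,0,0.53, -0.244,-0.045,0.019,0,0,0.663, -0.293,-0.054,0.023,0,0,0.796, -0.341,-0.062,0.027,0,0,0.928, -0.39,-0.071,0.031,0,0,1.061]' 1
python3 -m handwheel '[0,0,0,0,0,0,0,0,0,0,0,0]'
python3 - <<'E'
from h import *
c=cam("wrist")
cv2.imwrite("pics/wA.png",c["color"][:,:,::-1])
p=proj(c,[.596,.321,.008]);print(p)
E
```

```text
time_s: 1.25
tcp_pos: [0.5972, 0.3209, 0.2001]
orientation: [0.692, 0.722, -0.0, -0.0]
wrist_force: [0.3, 0.5, -0.8]
finger_gap: 0.0854
gripper_force: 0.0
time_s: 1.5
tcp_pos: [0.596, 0.322, 0.1999]
orientation: [0.69, 0.724, -0.0, -0.0]
wrist_force: [-0.7, 1.4, -0.1]
finger_gap: 0.0859
gripper_force: 0.0
[314.69180558 169.27302899]
```

View pics/wA.png

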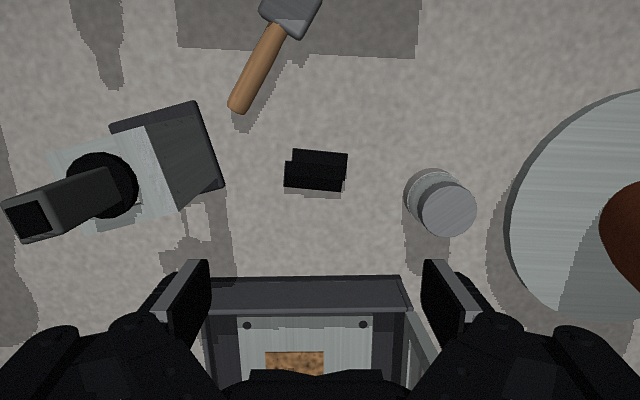

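The fragment sits at (316,171), centred under the wrist camera, with its length across the picture. I'll refine its pose and work out the descent.

```bash
python3 - <<'E'
from h import *
c=cam("wrist")
m,ctr,wh,a,n=dark(c,0.008,316,171,r=48,thr=45);print(m,ctr,wh,a,n)
go(*ctr,.03,a+90)
print(ray(c,102,185,.118))
E
```

```text
[0.59677416 0.32016784] (0.5962037444114685, 0.32029229402542114) (0.037810053676366806, 0.058076318353414536) -3.0968475341796875 2252
shift [-0.0032  0.001   0.1703] turn [-0.001 -0.001  0.104] deg 6.0 dist 0.17
[0.45749623 0.32904691 0.118     ]
```

```bash
python3 -m handwheel '[-0.003,0.001,0.05,0,0,0.104, -0.003,0.001,0.1,0,0,0.104, -0.003,0.001,0.14,0,0,0.104, -0.003,0.001,0.17,0,0,0.104, -0.003,0.001,0.185,0,0,0.104, -0.003,0.001,0.195,0,0,0.104, -0.003,0.001,0.202,0,0,0.104, -0.003,0.001,0.202,0,0,0.104]' 1
python3 -m handwheel '[0,0,0,0,0,0,0,0,0,0,0,0,0,0,0,0,0,0,0,0,0,0,0,0,0,0,0,0,0,0]' 0.3 40
python3 -m handwheel '[0,0,-0.015,0,0,0, 0,0,-0.03,0,0,0, 0,0,-0.05,0,0,0, 0,0,-0.08,0,0,0, 0,0,-0.11,0,0,0, 0,0,-0.13,0,0,0,0,0,-0.13,0,0,0]'
```

```text
time_s: 2.6
tcp_pos: [0.5976, 0.3188, -0.0014]
orientation: [0.727, 0.687, 0.0, 0.0]
wrist_force: [0.2, -0.3, -0.6]
finger_gap: 0.0859
gripper_force: 0.0
time_s: 3.22
tcp_pos: [0.598, 0.3189, -0.0006]
orientation: [0.727, 0.687, 0.001, 0.0]
wrist_force: [-1.5, -0.2, 6.0]
finger_gap: 0.0567
gripper_force: 42.3
time_s: 4.1
tcp_pos: [0.5985, 0.3191, 0.1307]
orientation: [0.727, 0.687, 0.002, 0.0]
wrist_force: [-0.4, -0.9, -0.9]
finger_gap: 0.0565
gripper_force: 42.9
```

Gripped: the gap of 56.5 mm matches fragment 1. Next I carry it above the plate and look from there.

```bash
python3 - <<'E'
from h import *
go(.581,.123,.19,94)
E
```

```text
shift [-0.1967 -0.0061 -0.0598] turn [ 0.003 -0.002 -0.127] deg 7.3 dist 0.206
```

```bash
python3 -m handwheel '[0,0,-0.03,0,0,0, -0.03,-0.001,-0.06,0,0,-0.02, -0.07,-0.002,-0.06,0,0,-0.06, -0.11,-0.003,-0.06,0,0,-0.09, -0.15,-0.005,-0.06,0,0,-0.127, -0.18,-0.006,-0.06,0,0,-0.127, -0.197,-0.006,-0.06,0,0,-0.127,-0.197,-0.006,-0.06,0,0,-0.127]'
python3 -m handwheel '[0,0,0,0,0,0,0,0,0,0,0,0]'
python3 - <<'E'
from h import *
c=cam("wrist"); s=env.read_state();print(s["tcp_pos"],s["finger_gap"])
cv2.imwrite("pics/wB.png",c["color"][:,:,::-1])
E
```

```text
time_s: 5.1
tcp_pos: [0.5801, 0.1213, 0.1877]
orientation: [0.683, 0.731, -0.0, -0.0]
wrist_force: [-0.5, 0.4, -0.5]
finger_gap: 0.0564
gripper_force: 42.9
time_s: 5.35
tcp_pos: [0.5801, 0.1242, 0.1879]
orientation: [0.681, 0.732, -0.0, -0.0]
wrist_force: [-0.3, -0.9, -1.1]
finger_gap: 0.0567
gripper_force: 42.9
[0.58011505 0.12385803 0.18801521] 0.05664906919281432
```

View pics/wB.png

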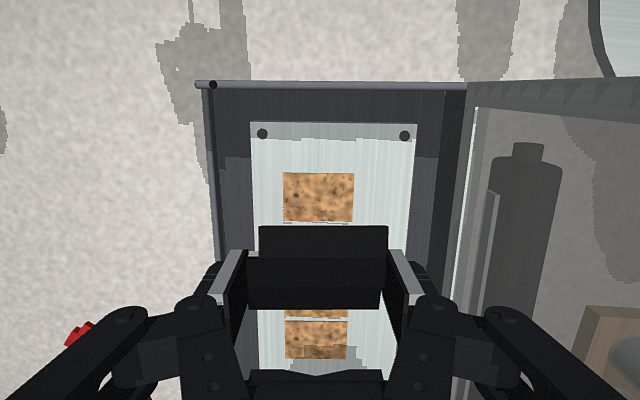

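The picture shows the held fragment, rest 3 with corners (283,173), (354,173), (355,222) and (283,222), and the plate's left corners at (250,125) and (417,122).

```bash
python3 - <<'E'
from h import *
c=cam("wrist")
P=[ray(c,u,v,.027)[:2] for u,v in ((283,173),(354,173),(355,222),(283,222))]
r3=np.mean(P,0);print("r3",r3,np.linalg.norm(P[1]-P[0]),np.linalg.norm(P[2]-P[1]))
a=ray(c,250,125,.025)[:2];b=ray(c,417,122,.025)[:2]
print("plate left corners",a,b,np.linalg.norm(b-a),"yaw",np.degrees(np.arctan2(*(b-a)[::-1])))
d=P[1]-P[0];print("rest yaw",np.degrees(np.arctan2(*d[::-1])))
R0=ray(c,258,320,.027)[:2];R1=ray(c,347,320,.027)[:2];print("r0 edge",R0,R1)
t=np.radians(4.5);X=np.array([np.cos(t),np.sin(t)]);Y=np.array([-X[1],X[0]])
print("plate ctr via r3",r3-75*1e-3*Y+.012*X,"via corners",(a+b)/2-.14*Y)
s=env.read_state()["orientation"];x=R.from_quat(s).as_matrix()[:2,0];print("tool x yaw",np.degrees(np.arctan2(x[1],x[0])))
go(*r3,.06,94.5)
E
```

```text
r3 [0.58525867 0.10408094] 0.06146901544082193 0.04534835454221077
plate left corners [0.52304464 0.16313495] [0.66230462 0.1757144 ] 0.1398269822887434 yaw 5.16156179397963
rest yaw 4.1420298949653205
r0 edge [ 0.53499341 -0.02555673] [ 0.62242762 -0.01925902]
plate ctr via r3 [0.60310612 0.03025365] via corners [0.6036589  0.02985625]
tool x yaw 94.11090644655457
shift [-0.0198  0.0037  0.1281] turn [-0.    -0.    -0.007] deg 0.4 dist 0.13
```

```bash
python3 -m handwheel '[-0.01,0.002,0.02,0,0,-0.007, -0.02,0.004,0.05,0,0,-0.007, -0.02,0.004,0.08,0,0,-0.007, -0.02,0.004,0.11,0,0,-0.007, -0.02,0.004,0.13,0,0,-0.007, -0.02,0.004,0.143,0,0,-0.007, -0.02,0.004,0.152,0,0,-0.007, -0.02,0.004,0.157,0,0,-0.007]'
python3 -m handwheel '[0,0,0.001,0,0,0, 0,0,0.002,0,0,0,0,0,0.003,0,0,0,0,0,0.003,0,0,0]'
```

```text
time_s: 6.45
tcp_pos: [0.5858, 0.1028, 0.0312]
orientation: [0.679, 0.734, 0.0, 0.0]
wrist_force: [-0.2, 0.0, 0.0]
finger_gap: 0.0564
gripper_force: 42.9
time_s: 6.95
tcp_pos: [0.5856, 0.1027, 0.0284]
orientation: [0.679, 0.734, 0.0, -0.0]
wrist_force: [-1.4, -0.1, -0.6]
finger_gap: 0.0568
gripper_force: 42.9
```

```bash
python3 -m handwheel '[0,0,0.001,0,0,0,0,0,0.001,0,0,0]'
python3 -m handwheel '[0,0,0,0,0,0,0,0,0,0,0,0,0,0,0,0,0,0,0,0,0,0,0,0]' 0.9
python3 -m handwheel '[0,0,-0.02,0,0,0, 0,0,-0.05,0,0,0, 0,0,-0.09,0,0,0, 0,0,-0.13,0,0,0, 0,0,-0.16,0,0,0,0,0,-0.16,0,0,0,0,0,-0.16,0,0,0]'
python3 - <<'E'
from h import *
c=cam("top")
for u,v in ((446,191),(414,228),(232,177)): print(dark(c,.008,u,v,thr=70))
go(.561,-.38,.19,95)
E
```

```text
time_s: 7.2
tcp_pos: [0.5855, 0.1027, 0.0272]
orientation: [0.679, 0.734, -0.0, -0.0]
wrist_force: [0.3, 0.3, -1.5]
finger_gap: 0.0566
gripper_force: 42.9
time_s: 7.7
tcp_pos: [0.5856, 0.1027, 0.0273]
orientation: [0.679, 0.734, 0.0, -0.0]
wrist_force: [0.2, -0.2, -0.3]
finger_gap: 0.077
gripper_force: 0.0
time_s: 8.57
tcp_pos: [0.5852, 0.1027, 0.1866]
orientation: [0.679, 0.734, -0.0, -0.0]
wrist_force: [-0.6, 0.7, -0.4]
finger_gap: 0.0767
gripper_force: 0.0
(array([ 0.5613055 , -0.38064831], dtype=float32), (0.5609108805656433, -0.38063639402389526), (0.050761256366968155, 0.034215591847896576), 9.796947479248047, 154)
(array([ 0.43869308, -0.27486643], dtype=float32), (0.43768829107284546, -0.27499330043792725), (0.05405807122588158, 0.030705852434039116), 26.08859634399414, 153)Traceback (most recent call last):
  File "<stdin>", line 3, in <module>
  File "h.py", line 19, in dark
    k=l[r,r] or 1+np.argmax(st[1:,4]); v,u=np.nonzero(l==k)
                  ~~~~~~~~~^^^^^^^^^^
    return _wrapfunc(a, 'argmax', axis=axis, out=out, **kwds)
    return bound(*args, **kwds)
ValueError: attempt to get argmax of an empty sequence
```

```bash
python3 -m handwheel '[-0.03,-0.004,0,0,0,0, -0.08,-0.01,0,0,0,0, -0.14,-0.018,0,0,0,0, -0.20,-0.026,0,0,0,-0.03, -0.26,-0.033,0,0,0,-0.05, -0.32,-0.041,0,0,0,-0.07, -0.38,-0.049,0,0,0,-0.09, -0.43,-0.055,0,0,0,-0.09]' 1
python3 -m handwheel '[-0.03,-0.004,0,0,0,0, -0.055,-0.007,0,0,0,0, -0.055,-0.007,0,0,0,0, -0.055,-0.007,0,0,0,0]'
python3 - <<'E'
from h import *
c=cam("wrist")
u,v=proj(c,[.561,-.3805,.008]).astype(int);print(u,v)
cv2.imwrite("pics/wC.png",c["color"][:,:,::-1])
m,ctr,wh,a,n=dark(c,0.008,u,v,r=48,thr=45);print(m,ctr,wh,a,n)
go(*m,-.002,a+90)
E
```

```text
time_s: 9.62
tcp_pos: [0.5625, -0.3327, 0.1858]
orientation: [0.646, 0.763, -0.001, -0.001]
wrist_force: [1.3, 1.0, 0.1]
finger_gap: 0.0855
gripper_force: 0.0
time_s: 10.12
tcp_pos: [0.5661, -0.3847, 0.1861]
orientation: [0.645, 0.764, 0.0, -0.001]
wrist_force: [-0.1, 0.6, -0.2]
finger_gap: 0.0855
gripper_force: 0.0
310 166
[ 0.56243306 -0.3813063 ] (0.5616245865821838, -0.3813779056072235) (0.05373711884021759, 0.03895885869860649) 9.613727569580078 2367
shift [ 0.0032 -0.0033  0.1884] turn [-0.001 -0.002  0.001] deg 0.1 dist 0.189
```

```bash
python3 -m handwheel '[0.003,-0.0035,0.05,0,0,0, 0.003,-0.0035,0.1,0,0,0, 0.003,-0.0035,0.14,0,0,0, 0.003,-0.0035,0.165,0,0,0, 0.003,-0.0035,0.178,0,0,0, 0.003,-0.0035,0.185,0,0,0, 0.003,-0.0035,0.188,0,0,0,0.003,-0.0035,0.188,0,0,0]' 1
python3 -m handwheel '[0,0,0,0,0,0,0,0,0,0,0,0,0,0,0,0,0,0,0,0,0,0,0,0,0,0,0,0,0,0]' 0.3 40
python3 -m handwheel '[0,0,-0.015,0,0,0, 0,0,-0.03,0,0,0, 0,0,-0.05,0,0,0, 0,0,-0.09,0,0,0, 0,0,-0.13,0,0,0, 0,0,-0.17,0,0,0,0,0,-0.188,0,0,0,0,0,-0.188,0,0,0]'
python3 - <<'E'
from h import *
t=np.radians(4.5);X=np.array([np.cos(t),np.sin(t)]);Y=np.array([-X[1],X[0]]);pc=np.array([.6034,.030])
for i in range(4): print(i,pc-.012*X+(-75+50*i)*1e-3*Y)
go(*(pc-.012*X-.075*Y),.18,94.5)
E
```

```text
time_s: 11.18
tcp_pos: [0.5626, -0.3835, 0.0001]
orientation: [0.646, 0.764, 0.0, 0.001]
wrist_force: [-0.6, -0.8, 0.5]
finger_gap: 0.0854
gripper_force: 0.0
time_s: 11.8
tcp_pos: [0.5625, -0.3836, 0.0002]
orientation: [0.646, 0.764, 0.0, 0.001]
wrist_force: [-1.3, 1.0, 6.7]
finger_gap: 0.0524
gripper_force: 41.5
time_s: 12.8
tcp_pos: [0.5626, -0.3838, 0.1888]
orientation: [0.646, 0.764, 0.0, 0.001]
wrist_force: [0.1, -0.9, -1.6]
finger_gap: 0.0527
gripper_force: 42.3
0 [ 0.59732142 -0.04571031]
1 [0.59339847 0.00413556]
2 [0.58947551 0.05398142]
3 [0.58555256 0.10382729]
shift [0.3276 0.0904 0.0084] turn [0.002 0.002 0.088] deg 5.1 dist 0.34
```

```bash
python3 -m handwheel '[0.03,0.008,0,0,0,0, 0.07,0.019,0,0,0,0.02, 0.12,0.033,0.001,0,0,0.04, 0.17,0.047,0.002,0,0,0.06, 0.22,0.061,0.003,0,0,0.088, 0.27,0.075,0.006,0,0,0.088, 0.31,0.086,0.008,0,0,0.088, 0.326,0.09,0.008,0,0,0.088]'
python3 -m handwheel '[0,0,0,0,0,0,0,0,0,0,0,0]'
python3 - <<'E'
from h import *
import h
c=cam("scene")
def blobs(c,box,z):
    hsv=cv2.cvtColor(c["color"],cv2.COLOR_RGB2HSV);u0,u1,v0,v1=box
    m=cv2.inRange(hsv,(5,90,80),(25,255,255))[v0:v1,u0:u1]
    n,l,st,ce=cv2.connectedComponentsWithStats(m)
    for k in range(1,n):
        if st[k,4]>40: print(st[k].tolist(),ray(c,ce[k][0]+u0,ce[k][1]+v0,z)[:2].round(4))
blobs(c,(290,420,210,280),.027)
c=cam("top");print("top");blobs(c,(270,370,150,205),.027)
c=cam("wrist");cv2.imwrite("pics/wD.png",c["color"][:,:,::-1]);print(env.read_state()["tcp_pos"])
E
```

```text
time_s: 13.8
tcp_pos: [0.5958, -0.0428, 0.1768]
orientation: [0.677, 0.736, -0.001, -0.002]
wrist_force: [0.1, -0.2, 0.4]
finger_gap: 0.0522
gripper_force: 42.3
time_s: 14.05
tcp_pos: [0.5962, -0.0494, 0.1789]
orientation: [0.68, 0.734, -0.001, 0.0]
wrist_force: [0.5, -1.1, 0.5]
finger_gap: 0.0528
gripper_force: 42.3
[50, 30, 14, 14, 114] [0.5805 0.0031]
[40, 39, 22, 15, 187] [ 0.5929 -0.0434]
top
[35, 21, 14, 18, 226] [0.5854 0.0558]
[51, 20, 5, 18, 50] [0.5976 0.0211]
[ 0.59646896 -0.04901488  0.17928258]
```

View pics/wD.png

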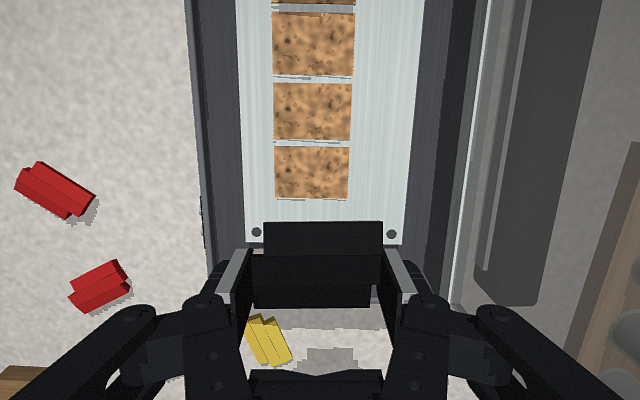

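The picture shows rest 0 at (275–350, 147–199), rest 1 at (274–353, 83–142) and rest 2 at (272–355, 13–76), all clear, with the fragment held below them.

```bash
python3 - <<'E'
from h import *
c=cam("wrist")
ms=[]
for Q in (((275,147),(350,146),(350,199),(276,199)),((274,84),(353,83),(351,142),(274,141)),((272,13),(355,14),(354,77),(273,75))):
    P=np.array([ray(c,u,v,.027)[:2] for u,v in Q]);m=P.mean(0);ms.append(m);print(m,np.linalg.norm(P[1]-P[0]),np.linalg.norm(P[2]-P[1]))
d=ms[2]-ms[0];print("yaw",np.degrees(np.arctan2(-d[0],d[1])))
s=env.read_state();x=R.from_quat(s["orientation"]).as_matrix()[:2,0]
go(*(ms[0]-.002*x),.0275,94.5)
E
```

```text
[ 0.59469053 -0.04497322] 0.06172073252098345 0.04567023820897578
[0.59122612 0.00430731] 0.061860256824707666 0.04613859590099771
[0.58790023 0.05446929] 0.06166797402058439 0.04446021280760043
yaw 3.9063047068683323
shift [ 0.0019 -0.0016  0.1519] turn [ 0.     0.001 -0.002] deg 0.1 dist 0.152
```

```bash
python3 -m handwheel '[0.002,-0.0015,0.03,0,0,0, 0.002,-0.0015,0.06,0,0,0, 0.002,-0.0015,0.09,0,0,0, 0.002,-0.0015,0.115,0,0,0, 0.002,-0.0015,0.133,0,0,0, 0.002,-0.0015,0.143,0,0,0, 0.002,-0.0015,0.148,0,0,0,0.002,-0.0015,0.150,0,0,0]'
python3 -m handwheel '[0,0,0.001,0,0,0, 0,0,0.001,0,0,0,0,0,0.001,0,0,0]'
```

```text
time_s: 15.25
tcp_pos: [0.5954, -0.0451, 0.0297]
orientation: [0.679, 0.734, 0.0, 0.0]
wrist_force: [1.1, 0.6, -1.0]
finger_gap: 0.0525
gripper_force: 42.3
time_s: 15.62
tcp_pos: [0.5952, -0.045, 0.0286]
orientation: [0.679, 0.735, 0.0, 0.0]
wrist_force: [-0.9, 0.0, -1.2]
finger_gap: 0.0524
gripper_force: 42.3
```

```bash
python3 -m handwheel '[0,0,0.0012,0,0,0,0,0,0.0012,0,0,0]'
python3 -m handwheel '[0,0,0,0,0,0,0,0,0,0,0,0,0,0,0,0,0,0,0,0,0,0,0,0]' 0.9
python3 -m handwheel '[0,0,-0.02,0,0,0, 0,0,-0.05,0,0,0, 0,0,-0.09,0,0,0, 0,0,-0.13,0,0,0, 0,0,-0.16,0,0,0,0,0,-0.16,0,0,0]'
python3 -m handwheel '[-0.03,-0.023,0,0,0,-0.05, -0.065,-0.05,0,0,0,-0.11, -0.1,-0.08,0,0,0,-0.17, -0.135,-0.106,0,0,0,-0.23, -0.17,-0.134,0,0,0,-0.29, -0.2,-0.158,0,0,0,-0.34, -0.218,-0.173,0,0,0,-0.375,-0.218,-0.173,0,0,0,-0.375]' 1
python3 -m handwheel '[0,0,0,0,0,0,0,0,0,0,0,0]'
python3 - <<'E'
from h import *
c=cam("wrist")
u,v=proj(c,[.438,-.275,.008]).astype(int);print(u,v)
cv2.imwrite("pics/wE.png",c["color"][:,:,::-1])
m,ctr,wh,a,n=dark(c,0.008,u,v,r=52,thr=45);print(m,ctr,wh,a,n)
go(*m,-.002,a+90)
E
```

```text
time_s: 15.88
tcp_pos: [0.5952, -0.045, 0.0273]
orientation: [0.679, 0.735, 0.0, 0.0]
wrist_force: [-0.2, 0.7, 0.5]
finger_gap: 0.0524
gripper_force: 42.4
time_s: 16.38
tcp_pos: [0.595, -0.045, 0.027]
orientation: [0.679, 0.734, -0.0, -0.0]
wrist_force: [-0.3, -0.2, 0.7]
finger_gap: 0.0769
gripper_force: 0.0
time_s: 17.12
tcp_pos: [0.5968, -0.0456, 0.1916]
orientation: [0.679, 0.734, 0.002, 0.002]
wrist_force: [0.7, 0.7, -0.5]
finger_gap: 0.0769
gripper_force: 0.0
time_s: 18.12
tcp_pos: [0.4382, -0.2778, 0.1873]
orientation: [0.532, 0.847, -0.0, -0.0]
wrist_force: [-0.1, 0.4, -0.5]
finger_gap: 0.0854
gripper_force: 0.0
time_s: 18.38
tcp_pos: [0.4406, -0.2747, 0.1869]
orientation: [0.529, 0.849, 0.0, -0.0]
wrist_force: [0.2, -0.3, -0.1]
finger_gap: 0.0855
gripper_force: 0.0
312 170
[ 0.43980727 -0.27573535] (0.4389089345932007, -0.2760714292526245) (0.05949387326836586, 0.03648389130830765) 27.531558990478516 2327
shift [-0.0006 -0.001   0.1889] turn [-0.    -0.    -0.025] deg 1.4 dist 0.189
```

```bash
python3 -m handwheel '[-0.001,-0.001,0.05,0,0,-0.025, -0.001,-0.001,0.1,0,0,-0.025, -0.001,-0.001,0.14,0,0,-0.025, -0.001,-0.001,0.165,0,0,-0.025, -0.001,-0.001,0.178,0,0,-0.025, -0.001,-0.001,0.185,0,0,-0.025, -0.001,-0.001,0.188,0,0,-0.025,-0.001,-0.001,0.188,0,0,-0.025]' 1
python3 -m handwheel '[0,0,0,0,0,0,0,0,0,0,0,0,0,0,0,0,0,0,0,0,0,0,0,0,0,0,0,0,0,0]' 0.3 40
python3 -m handwheel '[0,0,-0.015,0,0,0, 0,0,-0.03,0,0,0, 0,0,-0.05,0,0,0, 0,0,-0.09,0,0,0, 0,0,-0.13,0,0,0, 0,0,-0.17,0,0,0,0,0,-0.188,0,0,0,0,0,-0.188,0,0,0]'
python3 - <<'E'
from h import *
go(.591,.0065,.18,94)
E
```

```text
time_s: 19.42
tcp_pos: [0.4398, -0.2775, -0.0003]
orientation: [0.519, 0.855, 0.0, 0.0]
wrist_force: [0.1, 0.9, -0.2]
finger_gap: 0.0853
gripper_force: 0.0
time_s: 20.05
tcp_pos: [0.4399, -0.2774, 0.0]
orientation: [0.519, 0.855, 0.0, 0.001]
wrist_force: [-0.5, 1.4, 6.6]
finger_gap: 0.0583
gripper_force: 41.3
time_s: 21.05
tcp_pos: [0.4401, -0.278, 0.1894]
orientation: [0.519, 0.855, 0.0, 0.002]
wrist_force: [0.8, 0.6, -1.2]
finger_gap: 0.0582
gripper_force: 43.3
shift [0.183  0.265  0.0096] turn [0.003 0.002 0.409] deg 23.4 dist 0.322
```

```bash
python3 -m handwheel '[0.02,0.029,0,0,0,0.05, 0.045,0.065,0,0,0,0.1, 0.07,0.102,0.002,0,0,0.16, 0.095,0.138,0.004,0,0,0.22, 0.12,0.174,0.006,0,0,0.28, 0.145,0.21,0.008,0,0,0.34, 0.168,0.246,0.009,0,0,0.38, 0.18,0.265,0.0095,0,0,0.409]'
python3 -m handwheel '[0,0,0,0,0,0,0,0,0,0,0,0]'
python3 - <<'E'
from h import *
s=env.read_state();c=cam("wrist");cv2.imwrite("pics/wF.png",c["color"][:,:,::-1])
go(.5912,.0028,.0275,94)
E
```

```text
time_s: 22.05
tcp_pos: [0.5915, 0.0076, 0.176]
orientation: [0.681, 0.732, -0.001, -0.001]
wrist_force: [0.4, -1.1, -0.1]
finger_gap: 0.0578
gripper_force: 43.3
time_s: 22.3
tcp_pos: [0.5908, 0.0032, 0.1769]
orientation: [0.682, 0.731, -0.001, -0.0]
wrist_force: [-0.2, -0.8, -0.5]
finger_gap: 0.0585
gripper_force: 43.3
shift [-0.      0.0005  0.1497] turn [-0.001  0.001 -0.001] deg 0.1 dist 0.15
```

View pics/wF.png

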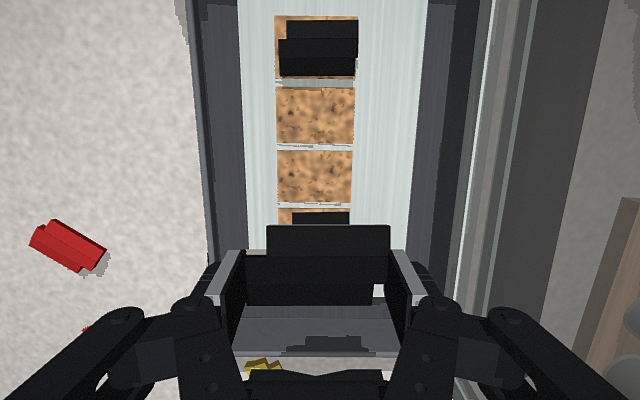

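Fragment 1 lies well on rest 3 at (318,48). Rests 2 and 1 are free, and fragment 2 is on rest 0 at (320,218).

```bash
python3 -m handwheel '[0,0.0005,0.03,0,0,0, 0,0.0005,0.06,0,0,0, 0,0.0005,0.09,0,0,0, 0,0.0005,0.115,0,0,0, 0,0.0005,0.133,0,0,0, 0,0.0005,0.142,0,0,0, 0,0.0005,0.147,0,0,0,0,0.0005,0.149,0,0,0]'
python3 -m handwheel '[0,0,0.001,0,0,0, 0,0,0.001,0,0,0,0,0,0.001,0,0,0]'
```

```text
time_s: 23.35
tcp_pos: [0.5924, 0.0045, 0.029]
orientation: [0.682, 0.731, 0.0, 0.0]
wrist_force: [0.2, -0.3, -1.1]
finger_gap: 0.0584
gripper_force: 43.3
time_s: 23.72
tcp_pos: [0.5922, 0.0047, 0.0279]
orientation: [0.682, 0.731, 0.0, 0.0]
wrist_force: [-1.0, 1.0, -1.6]
finger_gap: 0.0584
gripper_force: 43.3
```

```bash
python3 -m handwheel '[0,0,0.001,0,0,0,0,0,0.001,0,0,0]'
python3 -m handwheel '[0,0,0,0,0,0,0,0,0,0,0,0,0,0,0,0,0,0,0,0,0,0,0,0]' 0.9
python3 -m handwheel '[0,0,-0.02,0,0,0, 0,0,-0.05,0,0,0, 0,0,-0.09,0,0,0, 0,0,-0.14,0,0,0, 0,0,-0.19,0,0,0,0,0,-0.24,0,0,0,0,0,-0.24,0,0,0]'
python3 - <<'E'
from h import *
c=cam("wrist");cv2.imwrite("pics/wG.png",c["color"][:,:,::-1])
go(.46,.328,.27,110)
E
```

```text
time_s: 23.98
tcp_pos: [0.5923, 0.0046, 0.0271]
orientation: [0.682, 0.731, 0.0, 0.0]
wrist_force: [-2.6, 0.5, 5.8]
finger_gap: 0.0581
gripper_force: 43.8
time_s: 24.48
tcp_pos: [0.592, 0.0046, 0.0265]
orientation: [0.682, 0.731, -0.0, -0.0]
wrist_force: [-0.1, -0.5, 0.5]
finger_gap: 0.0768
gripper_force: 0.0
time_s: 25.35
tcp_pos: [0.5941, 0.0042, 0.2714]
orientation: [0.682, 0.731, 0.003, 0.003]
wrist_force: [0.5, -0.0, -0.1]
finger_gap: 0.0769
gripper_force: 0.0
shift [ 0.3321 -0.1101 -0.0018] turn [ 0.004  0.    -0.279] deg 16.0 dist 0.35
```

```bash
python3 -m handwheel '[0.03,-0.01,0,0,0,-0.03, 0.07,-0.023,0,0,0,-0.07, 0.12,-0.04,0,0,0,-0.11, 0.17,-0.057,0,0,0,-0.15, 0.22,-0.073,0,0,0,-0.19, 0.27,-0.09,0,0,0,-0.23, 0.315,-0.104,0,0,0,-0.26, 0.332,-0.11,0,0,0,-0.279]' 0.9
python3 -m handwheel '[0,0,0,0,0,0,0,0,0,0,0,0]'
python3 - <<'E'
from h import *
c=cam("wrist");cv2.imwrite("pics/wH.png",c["color"][:,:,::-1]);print(env.read_state()["tcp_pos"])
E
```

```text
time_s: 26.4
tcp_pos: [0.4564, 0.3311, 0.2646]
orientation: [0.571, 0.821, -0.001, -0.001]
wrist_force: [0.4, 0.1, -0.2]
finger_gap: 0.0769
gripper_force: 0.0
time_s: 26.65
tcp_pos: [0.4601, 0.3259, 0.2662]
orientation: [0.575, 0.818, -0.001, 0.0]
wrist_force: [0.1, 0.1, 0.3]
finger_gap: 0.0773
gripper_force: 0.0
[0.46029828 0.3258685  0.26639925]
```

View pics/wH.png

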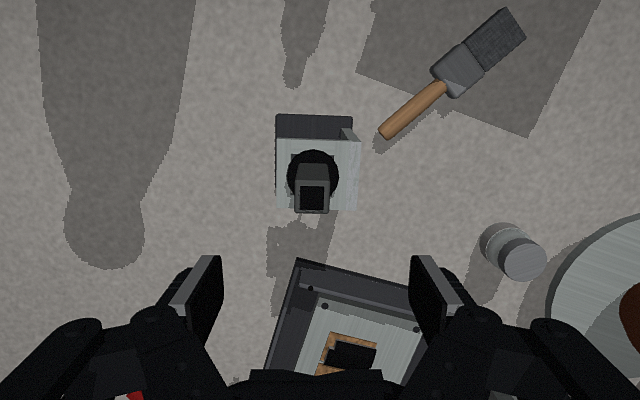

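The picture shows the stand from above. The grip's top is at about (312,197), the collar ring's centre at (313,174), and the top plate spans (276–360, 139–212). The grip sides are parallel to the image, so yaw is right.

```bash
python3 - <<'E'
from h import *
c=cam("wrist")
cv2.imwrite("pics/wHz.png",cv2.resize(c["color"][100:230,250:380,::-1],None,fx=4.5,fy=4.5,interpolation=cv2.INTER_CUBIC))
print(ray(c,312,198,.178),ray(c,313,174,.120))
E
```

```text
[0.45801851 0.32702522 0.178     ] [0.45738974 0.3298119  0.12      ]
```

View pics/wHz.png

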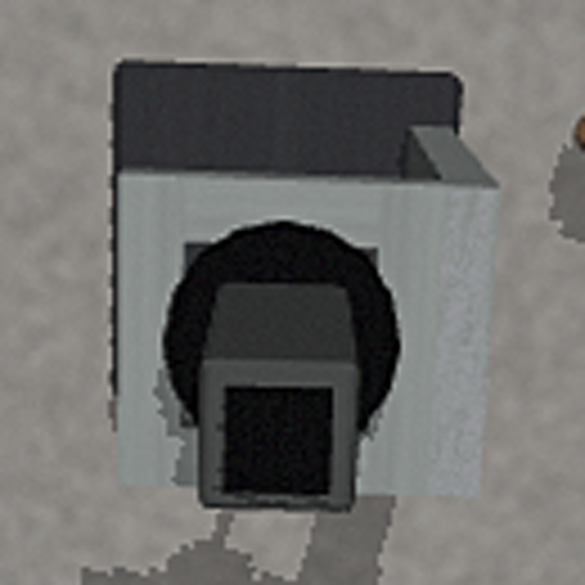

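```bash
python3 - <<'E'
from h import *
s=env.read_state();A=R.from_quat(s["orientation"]);x=A.as_matrix()[:2,0];y0=np.degrees(np.arctan2(x[1],x[0]));print(y0)
go(.4578,.3283,.131,y0-1.5)
E
```

```text
109.79090210545742
shift [ 0.003  -0.0015  0.1356] turn [0.    0.001 0.026] deg 1.5 dist 0.136
```

```bash
python3 -m handwheel '[0.003,-0.0015,0.03,0,0,0.026, 0.003,-0.0015,0.06,0,0,0.026, 0.003,-0.0015,0.09,0,0,0.026, 0.003,-0.0015,0.11,0,0,0.026, 0.003,-0.0015,0.125,0,0,0.026, 0.003,-0.0015,0.133,0,0,0.026, 0.003,-0.0015,0.1355,0,0,0.026,0.003,-0.0015,0.1355,0,0,0.026]' 0.9
python3 -m handwheel '[0,0,0,0,0,0,0,0,0,0,0,0,0,0,0,0,0,0,0,0,0,0,0,0,0,0,0,0,0,0,0,0,0,0,0,0]' 0.1 60
```

```text
time_s: 27.75
tcp_pos: [0.4569, 0.3305, 0.1316]
orientation: [0.584, 0.812, 0.0, 0.0]
wrist_force: [-0.3, -0.4, 1.5]
finger_gap: 0.0769
gripper_force: 0.0
time_s: 28.5
tcp_pos: [0.4568, 0.3305, 0.1314]
orientation: [0.584, 0.812, 0.0, 0.0]
wrist_force: [-1.0, -0.3, 4.7]
finger_gap: 0.0229
gripper_force: 59.1
```

```bash
python3 -m handwheel '[0,0,-0.015,0,0,0, 0,0,-0.035,0,0,0, 0,0,-0.06,0,0,0, 0,0,-0.09,0,0,0, 0,0,-0.115,0,0,0, 0,0,-0.13,0,0,0,0,0,-0.13,0,0,0]'
cat >> h.py <<'E'
PC=np.array([.602,.030]);_t=np.radians(4.0);PX=np.array([np.cos(_t),np.sin(_t)]);PY=np.array([-PX[1],PX[0]])
def gop(px,py,ballz):
    """ball to plate-frame x,y and world ball z"""
    go(*(PC+px*PX+py*PY+np.array([-.0003,.001])),ballz+.1094)
def where():
    s=env.read_state();q=s["tcp_pos"][:2]-np.array([-.0003,.001])-PC;f=s["wrist_force"]
    print("plate xy",(q@PX).round(4),(q@PY).round(4),"ball z",(s["tcp_pos"][2]-.1094).round(4),"F",f.round(2),"tool:",tool(np.append(PX,0)).round(3),tool(np.append(PY,0)).round(3))
E
python3 - <<'E'
from h import *
gop(-.03,.118,.15);where()
E
```

```text
time_s: 29.38
tcp_pos: [0.457, 0.3306, 0.2621]
orientation: [0.584, 0.812, 0.001, 0.0]
wrist_force: [-0.9, 0.5, -1.0]
finger_gap: 0.0232
gripper_force: 58.9
shift [-0.2083  0.0426  0.0026] turn [0. 0. 0.] deg 0.0 dist 0.213
plate xy -0.1234 0.309 ball z 0.1527 F [-0.87  0.45 -0.99] tool: [-0.251  0.968  0.001] [0.968 0.251 0.001]
```

```bash
python3 -m handwheel '[-0.03,0.006,0,0,0,0, -0.07,0.014,0,0,0,0, -0.11,0.022,0,0,0,0, -0.15,0.031,0,0,0,0, -0.185,0.038,0,0,0,0, -0.208,0.0425,0,0,0,0,-0.208,0.0425,0,0,0,0]'
python3 -m handwheel '[0,0,0.03,0,0,0, 0,0,0.06,0,0,0, 0,0,0.08,0,0,0, 0,0,0.095,0,0,0, 0,0,0.105,0,0,0, 0,0,0.105,0,0,0]'
python3 - <<'E'
from h import *
where()
c=cam("scene");u,v=proj(c,[.5639,.1456,.03]).astype(int);print(u,v)
cv2.imwrite("pics/sI.png",cv2.resize(c["color"][v-75:v+75,u-100:u+100,::-1],None,fx=4,fy=4,interpolation=cv2.INTER_CUBIC))
E
```

```text
time_s: 30.25
tcp_pos: [0.5632, 0.1438, 0.2596]
orientation: [0.586, 0.81, -0.001, -0.0]
wrist_force: [-0.3, -0.2, -0.9]
finger_gap: 0.0233
gripper_force: 58.9
time_s: 31.0
tcp_pos: [0.5625, 0.1469, 0.1555]
orientation: [0.584, 0.812, -0.0, -0.0]
wrist_force: [-0.1, 0.1, -1.7]
finger_gap: 0.0238
gripper_force: 59.1
plate xy -0.031 0.1183 ball z 0.0461 F [-0.06  0.14 -1.73] tool: [-0.251  0.968 -0.001] [ 0.968  0.251 -0.   ]
371 221
```

View pics/sI.png

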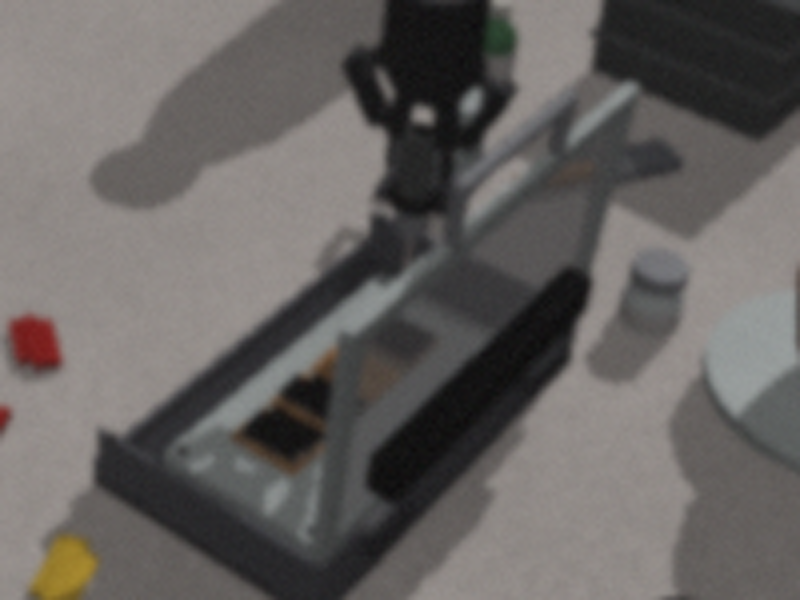

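The probe is upright over the plate's bare left end, and two fragments show on their rests at (285,425) and (310,390). Now a gentle descent.

```bash
python3 -m handwheel '[0,0,0.005,0,0,0, 0,0,0.01,0,0,0, 0,0,0.013,0,0,0, 0,0,0.015,0,0,0,0,0,0.015,0,0,0]'; python3 -m handwheel '[0,0,0.0005,0,0,0, 0,0,0.001,0,0,0]';python3 -m handwheel '[0,0,0.0005,0,0,0, 0,0,0.001,0,0,0]'
```

```text
time_s: 31.68
tcp_pos: [0.5629, 0.1466, 0.1409]
orientation: [0.584, 0.812, -0.0, -0.0]
wrist_force: [-0.5, -0.0, -1.6]
finger_gap: 0.0234
gripper_force: 59.1
time_s: 31.92
tcp_pos: [0.563, 0.1466, 0.1402]
orientation: [0.584, 0.812, 0.0, 0.0]
wrist_force: [-0.5, 0.0, -1.7]
finger_gap: 0.0233
gripper_force: 59.1
time_s: 32.17
tcp_pos: [0.563, 0.1466, 0.1391]
orientation: [0.584, 0.812, 0.0, -0.0]
wrist_force: [-0.9, -0.3, -0.6]
finger_gap: 0.0233
gripper_force: 59.1
```

```bash
python3 -m handwheel '[0,0,0.0005,0,0,0, 0,0,0.0005,0,0,0]'; python3 -m handwheel '[0,0,0.0005,0,0,0, 0,0,0.0005,0,0,0]'
```

```text
time_s: 32.42
tcp_pos: [0.5629, 0.1466, 0.1385]
orientation: [0.584, 0.812, -0.0, -0.0]
wrist_force: [0.2, -0.1, -2.2]
finger_gap: 0.0236
gripper_force: 59.1
time_s: 32.67
tcp_pos: [0.563, 0.1467, 0.1382]
orientation: [0.584, 0.812, 0.0, -0.0]
wrist_force: [0.2, -0.1, 0.3]
finger_gap: 0.0235
gripper_force: 59.2
```

```bash
python3 -m handwheel '[0,0,0.0005,0,0,0, 0,0,0.0005,0,0,0]'; python3 -m handwheel '[0,0,0.0004,0,0,0, 0,0,0.0004,0,0,0]'
```

```text
time_s: 32.92
tcp_pos: [0.5631, 0.1466, 0.1379]
orientation: [0.584, 0.812, 0.0, 0.0]
wrist_force: [-1.2, -0.3, 3.3]
finger_gap: 0.0234
gripper_force: 59.6
time_s: 33.17
tcp_pos: [0.5632, 0.1467, 0.1378]
orientation: [0.584, 0.812, 0.0, 0.0]
wrist_force: [-2.6, -0.7, 5.4]
finger_gap: 0.0236
gripper_force: 60.1
```

```bash
python3 -m handwheel '[0,0,-0.01,0,0,0, 0,0,-0.025,0,0,0, 0.005,-0.018,-0.025,0,0,0, 0.01,-0.038,-0.025,0,0,0, 0.0136,-0.0523,-0.025,0,0,0, 0.0136,-0.0523,-0.025,0,0,0]';python3 -m handwheel '[0,0,0.01,0,0,0, 0,0,0.02,0,0,0, 0,0,0.028,0,0,0, 0,0,0.034,0,0,0, 0,0,0.034,0,0,0]'
python3 - <<'E'
from h import *
where()
E
```

```text
time_s: 33.92
tcp_pos: [0.5086, 0.1431, 0.1628]
orientation: [0.584, 0.812, 0.0, -0.0]
wrist_force: [0.6, 0.9, -2.0]
finger_gap: 0.0234
gripper_force: 59.2
time_s: 34.55
tcp_pos: [0.5088, 0.1428, 0.1275]
orientation: [0.584, 0.812, -0.001, -0.0]
wrist_force: [1.0, -0.1, -1.4]
finger_gap: 0.0233
gripper_force: 59.2
plate xy -0.0849 0.118 ball z 0.0181 F [ 1.02 -0.05 -1.39] tool: [-0.25   0.968 -0.001] [ 0.968  0.25  -0.001]
```

```bash
python3 -m handwheel '[-0.0007,0.0026,0,0,0,0, -0.0014,0.0052,0,0,0,0, -0.002,0.0078,0,0,0,0, -0.002,0.0078,0,0,0,0]';python3 -m handwheel '[-0.0001,0.0005,0,0,0,0, -0.0002,0.001,0,0,0,0]';python3 -m handwheel '[-0.0001,0.0005,0,0,0,0, -0.0002,0.001,0,0,0,0]'
```

```text
time_s: 35.05
tcp_pos: [0.5174, 0.1435, 0.1282]
orientation: [0.584, 0.812, 0.0, 0.0]
wrist_force: [0.1, 0.3, -2.3]
finger_gap: 0.0234
gripper_force: 59.2
time_s: 35.3
tcp_pos: [0.5181, 0.1437, 0.1282]
orientation: [0.584, 0.812, 0.0, -0.0]
wrist_force: [-0.4, 0.9, -1.2]
finger_gap: 0.0238
gripper_force: 59.2
time_s: 35.55
tcp_pos: [0.5189, 0.1438, 0.1281]
orientation: [0.584, 0.812, -0.0, -0.0]
wrist_force: [-1.6, 0.0, -2.1]
finger_gap: 0.0232
gripper_force: 59.3
```

```bash
python3 -m handwheel '[-0.0001,0.0005,0,0,0,0, -0.0001,0.0005,0,0,0,0]';python3 - <<'E'
from h import *
where()
E
```

```text
time_s: 35.8
tcp_pos: [0.5192, 0.1438, 0.128]
orientation: [0.584, 0.812, -0.0, -0.0]
wrist_force: [-2.1, 0.7, -0.4]
finger_gap: 0.0234
gripper_force: 59.4
plate xy -0.0744 0.1183 ball z 0.0186 F [-2.06  0.67 -0.36] tool: [-0.251  0.968 -0.001] [ 0.968  0.251 -0.   ]
```

```bash
python3 -m handwheel '[-0.0001,0.0006,0,0,0,0, -0.0001,0.0006,0,0,0,0]';python3 -m handwheel '[-0.0001,0.0006,0,0,0,0, -0.0001,0.0006,0,0,0,0]'
```

```text
time_s: 36.05
tcp_pos: [0.5196, 0.1438, 0.128]
orientation: [0.584, 0.812, -0.001, -0.0]
wrist_force: [-4.9, -0.9, 0.8]
finger_gap: 0.0231
gripper_force: 59.5
time_s: 36.3
tcp_pos: [0.5199, 0.1439, 0.1279]
orientation: [0.584, 0.812, -0.001, -0.001]
wrist_force: [-6.5, -1.2, 2.5]
finger_gap: 0.0235
gripper_force: 59.7
```

```bash
python3 -m handwheel '[0.0012,-0.005,0,0,0,0, 0.0025,-0.0097,0,0,0,0, 0.0025,-0.0097,-0.01,0,0,0, 0.0025,-0.0097,-0.025,0,0,0, 0.0025,-0.0097,-0.035,0,0,0, 0.0025,-0.0097,-0.035,0,0,0]';python3 -m handwheel '[0.005,0.0165,0,0,0,0, 0.01,0.033,0,0,0,0, 0.015,0.05,0,0,0,0, 0.0184,0.0606,0,0,0,0, 0.0184,0.0606,0,0,0,0, 0.0184,0.0606,0,0,0,0]'
python3 - <<'E'
from h import *
where()
E
```

```text
time_s: 37.05
tcp_pos: [0.5117, 0.1436, 0.1646]
orientation: [0.584, 0.812, 0.001, 0.001]
wrist_force: [0.4, 0.2, -1.9]
finger_gap: 0.0233
gripper_force: 59.4
time_s: 37.8
tcp_pos: [0.5621, 0.1794, 0.163]
orientation: [0.584, 0.811, -0.0, -0.0]
wrist_force: [-0.0, -0.3, -2.3]
finger_gap: 0.0233
gripper_force: 59.4
plate xy -0.0292 0.1508 ball z 0.0536 F [-0.04 -0.28 -2.26] tool: [-0.25   0.968 -0.001] [ 0.968  0.25  -0.   ]
```

```bash
python3 -m handwheel '[0,0,0.01,0,0,0, 0,0,0.02,0,0,0, 0,0,0.028,0,0,0, 0,0,0.0345,0,0,0, 0,0,0.0345,0,0,0]';python3 -m handwheel '[-0.0015,-0.0004,0,0,0,0, -0.003,-0.0008,0,0,0,0, -0.004,-0.001,0,0,0,0, -0.004,-0.001,0,0,0,0]'
python3 - <<'E'
from h import *
where()
E
```

```text
time_s: 38.42
tcp_pos: [0.5621, 0.1799, 0.1279]
orientation: [0.584, 0.812, -0.001, -0.0]
wrist_force: [-0.0, -0.4, -1.4]
finger_gap: 0.023
gripper_force: 59.4
time_s: 38.92
tcp_pos: [0.5629, 0.1757, 0.1289]
orientation: [0.584, 0.812, 0.0, 0.0]
wrist_force: [0.7, 0.4, -1.0]
finger_gap: 0.0232
gripper_force: 59.4
plate xy -0.0286 0.1471 ball z 0.0195 F [ 0.68  0.39 -1.01] tool: [-0.25   0.968  0.   ] [0.968 0.25  0.   ]
```

```bash
python3 -m handwheel '[-0.0005,-0.0001,0,0,0,0, -0.001,-0.0002,0.0005,0,0,0]';python3 -m handwheel '[-0.0005,-0.0001,0,0,0,0, -0.001,-0.0002,0,0,0,0]';python3 -m handwheel '[-0.0005,-0.0001,0,0,0,0, -0.001,-0.0002,0,0,0,0]'
```

```text
time_s: 39.17
tcp_pos: [0.5629, 0.1751, 0.1283]
orientation: [0.584, 0.812, 0.0, -0.0]
wrist_force: [0.7, 0.2, 0.3]
finger_gap: 0.0233
gripper_force: 59.5
time_s: 39.42
tcp_pos: [0.563, 0.1746, 0.1282]
orientation: [0.584, 0.812, 0.0, -0.0]
wrist_force: [-0.4, 2.6, -1.4]
finger_gap: 0.0237
gripper_force: 59.4
time_s: 39.67
tcp_pos: [0.5631, 0.1739, 0.1282]
orientation: [0.584, 0.812, 0.001, -0.0]
wrist_force: [0.4, 5.4, -2.0]
finger_gap: 0.0235
gripper_force: 59.4
```

```bash
python3 -m handwheel '[-0.0005,-0.0001,0,0,0,0, -0.0008,-0.0002,0,0,0,0]';python3 -m handwheel '[-0.0005,-0.0001,0,0,0,0, -0.0005,-0.0001,0,0,0,0]'
python3 - <<'E'
from h import *
where()
E
```

```text
time_s: 39.92
tcp_pos: [0.5632, 0.1729, 0.1283]
orientation: [0.584, 0.812, 0.001, -0.0]
wrist_force: [1.0, 5.5, -1.8]
finger_gap: 0.0235
gripper_force: 59.3
time_s: 40.17
tcp_pos: [0.5633, 0.1721, 0.1283]
orientation: [0.584, 0.812, 0.0, -0.0]
wrist_force: [0.0, 5.2, -1.9]
finger_gap: 0.0235
gripper_force: 59.3
plate xy -0.0284 0.1435 ball z 0.0189 F [ 0.04  5.16 -1.87] tool: [-0.251  0.968  0.   ] [0.968 0.251 0.001]
```

```bash
python3 -m handwheel '[0.003,0.0008,0,0,0,0, 0.0065,0.0017,0,0,0,0, 0.0065,0.0017,-0.02,0,0,0, 0.0065,0.0017,-0.05,0,0,0, 0.0065,0.0017,-0.09,0,0,0, 0.0065,0.0017,-0.12,0,0,0, 0.0065,0.0017,-0.14,0,0,0, 0.0065,0.0017,-0.14,0,0,0]'
python3 - <<'E'
from h import *
where();go(.4568,.3305,.266)
E
```

```text
time_s: 41.18
tcp_pos: [0.5637, 0.1776, 0.2696]
orientation: [0.585, 0.811, 0.001, 0.001]
wrist_force: [-0.3, -0.6, -2.0]
finger_gap: 0.0233
gripper_force: 59.5
plate xy -0.0277 0.1489 ball z 0.1602 F [-0.34 -0.64 -1.96] tool: [-0.25   0.968  0.003] [ 0.968  0.25  -0.   ]
shift [ 0.1789 -0.053   0.0033] turn [0. 0. 0.] deg 0.0 dist 0.187
```

```bash
python3 -m handwheel '[0.03,-0.009,0,0,0,0, 0.07,-0.021,0.001,0,0,0, 0.11,-0.033,0.002,0,0,0, 0.145,-0.043,0.003,0,0,0, 0.17,-0.05,0.003,0,0,0, 0.179,-0.053,0.003,0,0,0,0.179,-0.053,0.003,0,0,0,0.179,-0.053,0.003,0,0,0]'
python3 -m handwheel '[0,0,0,0,0,0,0,0,0,0,0,0]'
python3 - <<'E'
from h import *
go(.4568,.3305,.1314);c=cam("wrist");cv2.imwrite("pics/wJ.png",c["color"][:,:,::-1])
E
```

```text
time_s: 42.18
tcp_pos: [0.4568, 0.3295, 0.2649]
orientation: [0.585, 0.811, -0.0, 0.0]
wrist_force: [0.2, -0.2, -0.6]
finger_gap: 0.0237
gripper_force: 59.5
time_s: 42.42
tcp_pos: [0.4562, 0.3305, 0.2652]
orientation: [0.585, 0.811, -0.0, 0.0]
wrist_force: [-0.6, -0.1, -1.1]
finger_gap: 0.0235
gripper_force: 59.5
shift [-0.0002  0.0005  0.1338] turn [0. 0. 0.] deg 0.0 dist 0.134
```

View pics/wJ.png

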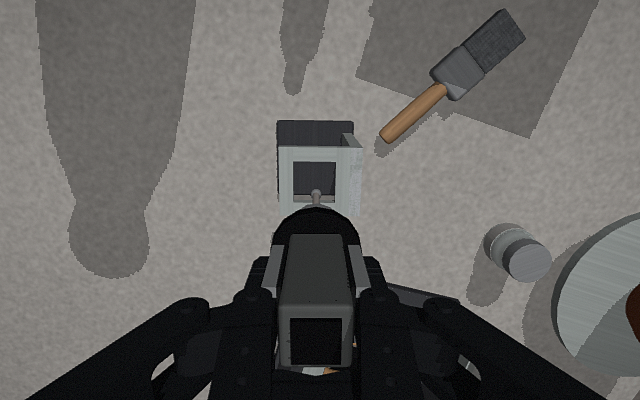

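The probe's ball is at (316,194), and the hole spans (292–336, 161–202). I'll check that they line up.

```bash
python3 - <<'E'
from h import *
c=cam("wrist")
print("ball",ray(c,316,194,.156),"hole",ray(c,314,181.5,.112),"hole size",np.linalg.norm(ray(c,292,180,.112)-ray(c,336,180,.112)),[ray(c,314,v,.112)[:2] for v in (161,)])
print(proj(c,[.4568,.3305,.112]),proj(c,[.4568,.3305,.156]))
E
```

```text
ball [0.45751126 0.32970528 0.156     ] hole [0.456611   0.32738747 0.112     ] hole size 0.037334942680681486 [array([0.45103308, 0.34415296])]
[315.37140061 178.19106823] [315.4215105  192.71412578]
```

```bash
python3 -m handwheel '[-0.002,0.0005,0.02,0,0,0, -0.002,0.0005,0.045,0,0,0, -0.002,0.0005,0.07,0,0,0, -0.002,0.0005,0.09,0,0,0, -0.002,0.0005,0.105,0,0,0, -0.002,0.0005,0.117,0,0,0, -0.002,0.0005,0.125,0,0,0, -0.002,0.0005,0.13,0,0,0]'
python3 -m handwheel '[0,0,0.001,0,0,0, 0,0,0.002,0,0,0,0,0,0.002,0,0,0]'
```

```text
time_s: 43.52
tcp_pos: [0.4569, 0.3295, 0.135]
orientation: [0.584, 0.812, 0.0, 0.0]
wrist_force: [0.6, 0.2, -0.8]
finger_gap: 0.0231
gripper_force: 59.5
time_s: 43.9
tcp_pos: [0.457, 0.3295, 0.1335]
orientation: [0.584, 0.812, 0.0, 0.0]
wrist_force: [-0.4, -0.5, -1.1]
finger_gap: 0.0235
gripper_force: 59.5
```

```bash
python3 -m handwheel '[0,0,0.001,0,0,0, 0,0,0.0015,0,0,0,0,0,0.0015,0,0,0]'; python3 -m handwheel '[0,0,0.0005,0,0,0, 0,0,0.001,0,0,0,0,0,0.001,0,0,0]'
```

```text
time_s: 44.28
tcp_pos: [0.4569, 0.3294, 0.1317]
orientation: [0.584, 0.812, 0.0, -0.0]
wrist_force: [0.4, 0.5, -1.4]
finger_gap: 0.0236
gripper_force: 59.6
time_s: 44.65
tcp_pos: [0.4569, 0.3295, 0.1316]
orientation: [0.584, 0.812, 0.0, -0.0]
wrist_force: [-2.3, -1.2, 6.7]
finger_gap: 0.0234
gripper_force: 60.6
```

```bash
python3 -m handwheel '[0,0,0,0,0,0,0,0,0,0,0,0,0,0,0,0,0,0,0,0,0,0,0,0]' 0.9
python3 -m handwheel '[0,0,-0.02,0,0,0, 0,0,-0.05,0,0,0, 0,0,-0.09,0,0,0, 0,0,-0.14,0,0,0, 0,0,-0.19,0,0,0,0,0,-0.24,0,0,0,0,0,-0.28,0,0,0,0,0,-0.28,0,0,0]'
python3 - <<'E'
from h import *
t=cam("top")["color"];s=cam("scene")["color"]
a=cv2.resize(t[115:240,200:400],None,fx=3,fy=3,interpolation=cv2.INTER_CUBIC)
b=cv2.resize(s[135:290,285:435],None,fx=2.4,fy=2.4,interpolation=cv2.INTER_CUBIC)
w=cam("wrist")["color"][90:230,230:400];w=cv2.resize(w,None,fx=1.3,fy=1.3)
o=np.zeros((600,800,3),np.uint8);o[:375,:600]=a[:375,:600]
cv2.imwrite("pics/chk.png",o[:,:,::-1])
o[228:228+b.shape[0],440:440+b.shape[1]]=b
o[380:380+w.shape[0],:w.shape[1]]=w
# handle box in top crop rows hidden? enlarge top of handle
h=cv2.resize(t[100:150,250:390],None,fx=1.5,fy=1.5,interpolation=cv2.INTER_CUBIC);o[380:380+h.shape[0],225:225+h.shape[1]]=h
cv2.imwrite("pics/chk.png",o[:,:,::-1])
E
```

```text
time_s: 45.15
tcp_pos: [0.4568, 0.3294, 0.1306]
orientation: [0.584, 0.812, -0.0, -0.0]
wrist_force: [-0.7, -0.0, 0.8]
finger_gap: 0.0768
gripper_force: 0.0
time_s: 46.15
tcp_pos: [0.4578, 0.3298, 0.4143]
orientation: [0.584, 0.812, 0.003, 0.001]
wrist_force: [-0.5, -0.2, -0.0]
finger_gap: 0.0769
gripper_force: 0.0
```

View pics/chk.png

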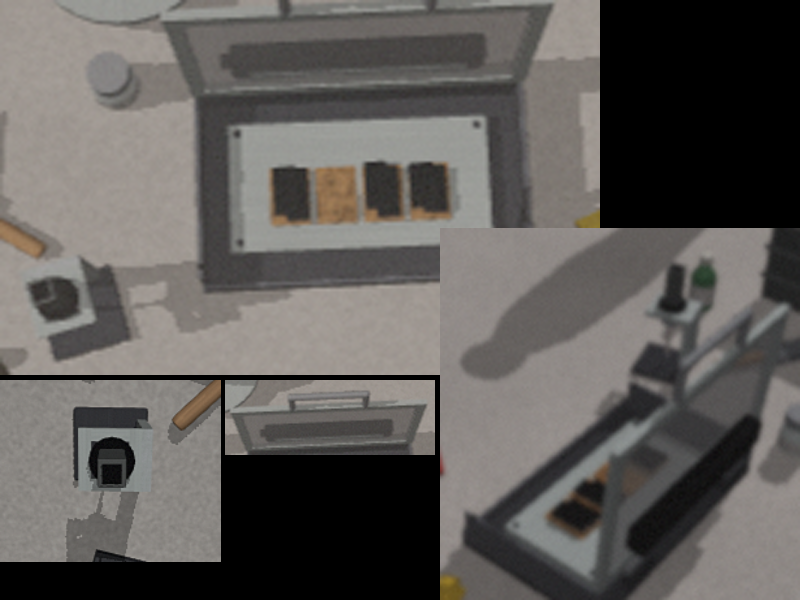

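The picture shows three fragments on rests 3, 1 and 0, rest 2 empty, the probe hanging upright in its stand, and the cover still open. I'll put numbers on the placings, then go to the handle.

```bash
python3 - <<'E'
from h import *
c=cam("top")
for i in (3,1,0):
    p=PC-.012*PX+(-75+50*i)*1e-3*PY; u,v=proj(c,[*p,.036]).round().astype(int)
    m,ct,wh,a,n=dark(c,.034,u,v,r=13,thr=75);d=np.array(ct)-p;print(i,"off",(d@PX).round(4),(d@PY).round(4),np.round(wh,3),round(a,1),n)
for u,v in ((293.3,110.7),(345.7,108.7)): print(ray(c,u,v,.3155))
go(.700,.033,.40,93.5)
E
```

```text
3 off 0.0005 0.0006 [0.053 0.035] 1.4 181
1 off 0.0003 0.0024 [0.056 0.032] 1.0 175
0 off 0.0011 0.004 [0.049 0.039] 1.0 173
[0.70598153 0.10051846 0.3155    ]
[ 0.71380607 -0.03438179  0.3155    ]
shift [-0.3582  0.1368  0.0091] turn [-0.002  0.001  0.262] deg 15.0 dist 0.384
```

```bash
python3 -m handwheel '[-0.03,0.011,0,0,0,0.03, -0.07,0.027,0,0,0,0.07, -0.12,0.046,0.003,0,0,0.11, -0.17,0.065,0.005,0,0,0.15, -0.22,0.084,0.008,0,0,0.19, -0.28,0.107,0.009,0,0,0.23, -0.33,0.126,0.009,0,0,0.262, -0.358,0.137,0.009,0,0,0.262]' 0.45
python3 -m handwheel '[0,0,0,0,0,0,0,0,0,0,0,0]'
python3 - <<'E'
from h import *
s=env.read_state();print(s["tcp_pos"],s["qpos"].round(2))
c=cam("wrist");cv2.imwrite("pics/wK.png",c["color"][:,:,::-1]);print(proj(c,[.706,.1005,.3155]),proj(c,[.7138,-.0344,.3155]))
E
```

```text
time_s: 47.35
tcp_pos: [0.7013, 0.03, 0.3989]
orientation: [0.687, 0.727, -0.002, -0.001]
wrist_force: [0.5, 0.4, -0.8]
finger_gap: 0.0386
gripper_force: 0.0
time_s: 47.6
tcp_pos: [0.7003, 0.034, 0.4006]
orientation: [0.685, 0.728, -0.0, -0.001]
wrist_force: [-0.1, 0.4, 0.0]
finger_gap: 0.0388
gripper_force: 0.0
[0.70025285 0.03398991 0.40064502] [-0.28  0.63  0.46  0.69 -0.28  1.87  0.08]
[330.43631677 100.01132537] [327.47122835 293.83517199]
```

View pics/wK.png

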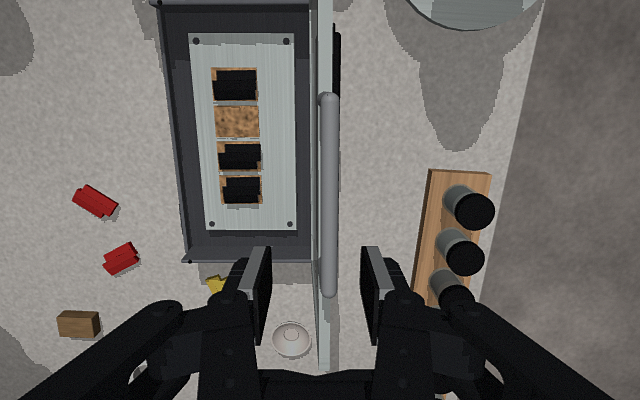

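The handle bar runs from (329,93) to (329,295), as predicted, and the fingers stand either side of it.

```bash
python3 - <<'E'
from h import *
c=cam("wrist");print(ray(c,328.5,93,.3155),ray(c,328.5,295,.3155))
go(.7095,.034,.299,93.4)
E
```

```text
[0.70437138 0.10523257 0.3155    ] [ 0.71463778 -0.03500217  0.3155    ]
shift [-0.0016  0.0094  0.1028] turn [-0.    -0.001  0.004] deg 0.2 dist 0.103
```

```bash
python3 -m handwheel '[-0.0015,0.0095,0,0,0,0, -0.0015,0.0095,0.02,0,0,0, -0.0015,0.0095,0.045,0,0,0, -0.0015,0.0095,0.07,0,0,0, -0.0015,0.0095,0.09,0,0,0, -0.0015,0.0095,0.1,0,0,0,-0.0015,0.0095,0.102,0,0,0,-0.0015,0.0095,0.102,0,0,0]' 0.45
python3 -m handwheel '[0,0,0,0,0,0,0,0,0,0,0,0,0,0,0,0,0,0,0,0,0,0,0,0]' 0 25
python3 - <<'E'
from h import *
s=env.read_state();p=s["tcp_pos"];print(p,s["qpos"].round(2))
# handle arc: hinge H, box axes
t=np.radians(3.7);X=np.array([np.cos(t),np.sin(t),0]);Z=np.array([0,0,1])
h0=.019-.0015  # bar above TCP
bar=p+h0*Z
for hx in (0,):
    th=np.pi-np.arccos(np.clip((bar[2]-.066)/.25,-1,1))-np.pi/2 if False else None
H=np.array([.699,.032,.066]);c0=(bar-H)@X;print("bar",bar,"cos",-c0/.25,"theta",np.arctan2(bar[2]-.066,-c0),np.hypot(c0,bar[2]-.066))
E
```

```text
time_s: 48.7
tcp_pos: [0.7102, 0.0328, 0.3007]
orientation: [0.685, 0.729, 0.0, 0.0]
wrist_force: [0.3, -0.6, -0.2]
finger_gap: 0.0383
gripper_force: 0.0
time_s: 49.2
tcp_pos: [0.7102, 0.0324, 0.3004]
orientation: [0.685, 0.728, 0.0, 0.0]
wrist_force: [0.4, 0.2, 5.5]
finger_gap: 0.0109
gripper_force: 24.7
[0.71023168 0.03235556 0.30044994] [-0.33  0.6   0.46  0.95 -0.26  1.63  0.1 ]
bar [0.71023168 0.03235556 0.31794994] cos -0.044924859398825984 theta 1.6153440040683376 0.2522001395708005
```

```bash
python3 -m handwheel '[0,-0.014,0,0,0,0, 0,-0.029,0.0004,0,0,0, 0,-0.0538,0.0034,0,0,0, 0,-0.0781,0.0089,0,0,0, 0,-0.1018,0.0168,0,0,0, 0,-0.1018,0.0168,0,0,0]'
python3 - <<'E'
from h import *
s=env.read_state();print(s["tcp_pos"],s["wrist_force"],s["qpos"].round(2),s["finger_gap"])
E
```

```text
time_s: 49.95
tcp_pos: [0.6068, 0.0258, 0.2827]
orientation: [0.685, 0.728, -0.001, -0.001]
wrist_force: [-3.0, -2.4, 2.3]
finger_gap: 0.0107
gripper_force: 25.9
[0.60676434 0.02577398 0.28268491] [-2.97589384 -2.35581312  2.30460538] [-0.44  0.35  0.47  1.35 -0.16  1.49  0.08] 0.010664573645856129
```

```bash
python3 -m handwheel '[0,-0.0228,0.0102,0,0,0, 0,-0.0445,0.0226,0,0,0, 0,-0.0648,0.0371,0,0,0, 0,-0.0836,0.0536,0,0,0, 0,-0.1006,0.0719,0,0,0, 0,-0.1006,0.0719,0,0,0]'
python3 - <<'E'
from h import *
s=env.read_state();print(s["tcp_pos"],s["wrist_force"],s["qpos"].round(2),s["finger_gap"])
E
```

```text
time_s: 50.7
tcp_pos: [0.5065, 0.0194, 0.2097]
orientation: [0.685, 0.728, -0.002, -0.001]
wrist_force: [-4.3, -3.2, 0.6]
finger_gap: 0.0105
gripper_force: 26.5
[0.50645691 0.01942301 0.20970548] [-4.26450088 -3.24169959  0.63172975] [-0.51  0.14  0.46  1.74 -0.07  1.28  0.02] 0.010507928672288166
```

```bash
python3 -m handwheel '[0,-0.0078,0.0099,0,0,0, 0,-0.0152,0.0199,0,0,0, 0,-0.0282,0.0412,0,0,0, 0,-0.0391,0.0637,0,0,0, 0,-0.0437,0.0754,0,0,0, 0,-0.0477,0.0872,0,0,0, 0,-0.0477,0.0872,0,0,0]'
python3 - <<'E'
from h import *
s=env.read_state();print(s["tcp_pos"],s["wrist_force"],s["qpos"].round(2),s["finger_gap"])
E
```

```text
time_s: 51.58
tcp_pos: [0.4594, 0.0165, 0.1228]
orientation: [0.685, 0.728, -0.002, -0.001]
wrist_force: [-6.8, -2.9, -0.6]
finger_gap: 0.0106
gripper_force: 27.5
[0.45941909 0.01648819 0.12283254] [-6.79436991 -2.88698692 -0.58278301] [-0.52  0.12  0.45  1.97 -0.06  1.07  0.01] 0.010646032500647483
```

```bash
python3 -m handwheel '[0,-0.0034,0.012,0,0,0, 0,-0.0062,0.0242,0,0,0, 0,-0.0085,0.0365,0,0,0, 0,-0.0099,0.0489,0,0,0, 0,-0.0106,0.0575,0,0,0, 0,-0.0108,0.0634,0,0,0, 0,-0.0108,0.0634,0,0,0]'
python3 -m handwheel '[0,0,0.003,0,0,0, 0,-0.0003,0.006,0,0,0, 0,-0.0003,0.006,0,0,0]'
```

```text
time_s: 52.45
tcp_pos: [0.4479, 0.0157, 0.0591]
orientation: [0.685, 0.728, -0.002, -0.001]
wrist_force: [-8.3, -3.9, -2.2]
finger_gap: 0.0109
gripper_force: 28.2
time_s: 52.82
tcp_pos: [0.4476, 0.0157, 0.0533]
orientation: [0.685, 0.728, -0.002, -0.001]
wrist_force: [-7.7, -3.7, -2.6]
finger_gap: 0.0112
gripper_force: 28.3
```

```bash
python3 -m handwheel '[0,0,0.0015,0,0,0, 0,0,0.0025,0,0,0, 0,0,0.0025,0,0,0]';python3 -m handwheel '[0,0,0.001,0,0,0,0,0,0.001,0,0,0]';python3 -m handwheel '[0,0,0.001,0,0,0,0,0,0.001,0,0,0]'
```

```text
time_s: 53.2
tcp_pos: [0.4475, 0.0157, 0.0508]
orientation: [0.685, 0.728, -0.002, -0.002]
wrist_force: [-8.7, -3.4, -2.2]
finger_gap: 0.0112
gripper_force: 28.5
time_s: 53.45
tcp_pos: [0.4476, 0.0157, 0.0499]
orientation: [0.685, 0.728, -0.002, -0.002]
wrist_force: [-7.8, -3.4, -2.6]
finger_gap: 0.0109
gripper_force: 28.5
time_s: 53.7
tcp_pos: [0.4475, 0.0157, 0.0488]
orientation: [0.685, 0.728, -0.002, -0.002]
wrist_force: [-8.9, -3.3, -1.6]
finger_gap: 0.011
gripper_force: 28.5
```

```bash
python3 -m handwheel '[0,0,0.001,0,0,0,0,0,0.001,0,0,0]';python3 -m handwheel '[0,0,0.001,0,0,0,0,0,0.001,0,0,0]';python3 -m handwheel '[0,0,0.001,0,0,0,0,0,0.001,0,0,0]'
```

```text
time_s: 53.95
tcp_pos: [0.4475, 0.0157, 0.0478]
orientation: [0.685, 0.728, -0.002, -0.002]
wrist_force: [-8.8, -4.0, -1.0]
finger_gap: 0.0109
gripper_force: 28.5
time_s: 54.2
tcp_pos: [0.4475, 0.0157, 0.0468]
orientation: [0.685, 0.728, -0.002, -0.002]
wrist_force: [-9.2, -3.3, -1.9]
finger_gap: 0.0109
gripper_force: 28.5
time_s: 54.45
tcp_pos: [0.4475, 0.0157, 0.0458]
orientation: [0.685, 0.728, -0.002, -0.002]
wrist_force: [-9.0, -4.6, -1.3]
finger_gap: 0.0107
gripper_force: 28.5
```

```bash
python3 -m handwheel '[0,0,0.001,0,0,0,0,0,0.001,0,0,0]';python3 -m handwheel '[0,0,0.001,0,0,0,0,0,0.001,0,0,0]';python3 - <<'E'
from h import *
c=cam("scene");u,v=proj(c,[.58,.03,.06]).astype(int)
cv2.imwrite("pics/sL.png",cv2.resize(c["color"][v-75:v+75,u-100:u+100,::-1],None,fx=4,fy=4,interpolation=cv2.INTER_CUBIC))
E
```

```text
time_s: 54.7
tcp_pos: [0.4474, 0.0157, 0.0448]
orientation: [0.685, 0.728, -0.002, -0.002]
wrist_force: [-8.9, -3.2, -1.8]
finger_gap: 0.0109
gripper_force: 28.6
time_s: 54.95
tcp_pos: [0.4474, 0.0157, 0.0444]
orientation: [0.686, 0.728, -0.002, -0.002]
wrist_force: [-13.2, -4.1, 7.4]
finger_gap: 0.011
gripper_force: 29.4
```

View pics/sL.png

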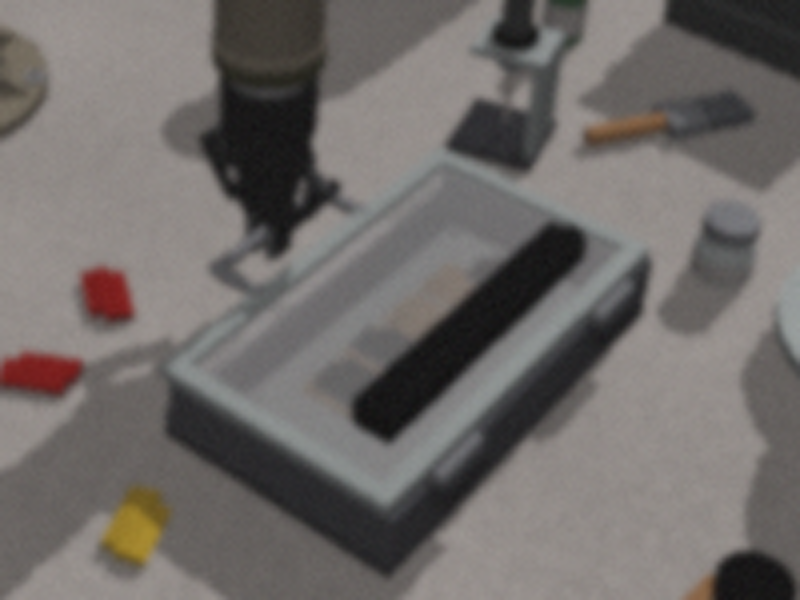

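The cover lies flat on the box, and the force rose by 9 N at the stop. Now release and withdraw.

```bash
python3 -m handwheel '[0,0,0,0,0,0,0,0,0,0,0,0,0,0,0,0,0,0,0,0,0,0,0,0]' 0.4
python3 -m handwheel '[0,0,-0.015,0,0,0, 0,0,-0.035,0,0,0, 0,0,-0.065,0,0,0, 0,0,-0.1,0,0,0, 0,0,-0.14,0,0,0,0,0,-0.17,0,0,0,0,0,-0.17,0,0,0,0,0,-0.17,0,0,0]'
python3 - <<'E'
from h import *
# handle height check with the scene+top cameras: project the shut handle
from h import _t
c=cam("wrist"); s=env.read_state(); print(s["tcp_pos"],s["finger_gap"])
t=cam("top"); g=t["color"]
for i in (3,1,0):
    p=PC-.012*PX+(-75+50*i)*1e-3*PY; u,v=proj(t,[*p,.036]).round().astype(int); print(i,g[v,u])
sc=cam("scene");o=np.zeros((600,800,3),np.uint8)
o[:400,:640]=c["color"];b=cv2.resize(sc["color"][170:290,300:440],None,fx=1.6,fy=1.6);o[405:405+b.shape[0],:b.shape[1]]=b
cv2.imwrite("pics/end.png",o[:,:,::-1])
E
```

```text
time_s: 55.5
tcp_pos: [0.4496, 0.0167, 0.045]
orientation: [0.685, 0.728, 0.0, 0.0]
wrist_force: [0.4, 0.0, -0.8]
finger_gap: 0.0344
gripper_force: 0.0
time_s: 56.5
tcp_pos: [0.449, 0.0165, 0.215]
orientation: [0.685, 0.728, 0.0, -0.0]
wrist_force: [0.5, 0.1, 0.0]
finger_gap: 0.0344
gripper_force: 0.0
[0.44875986 0.01650949 0.21445109] 0.034162312791316846
3 [109 103  91]
1 [122 113  99]
0 [129 121 107]
```

View pics/end.png

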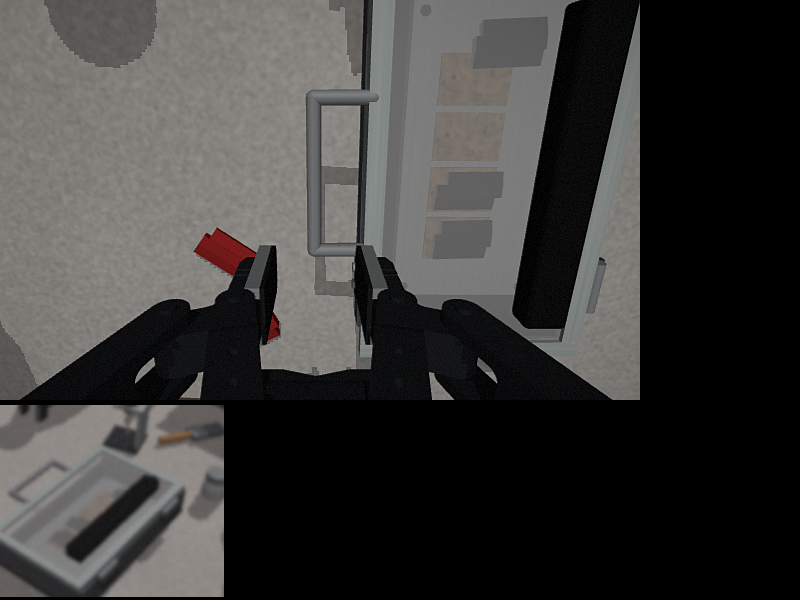

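The cover is shut, but fragment 1 has been knocked off rest 3 and now lies at (510,43) in the wrist picture, behind and to the left of its rest. I must reopen the cover and mend it. My picture quota is used up, so from here I rely on numbers only.

```bash
python3 -m handwheel '[0,-0.0015,0.04,0,0,0, 0,-0.0015,0.08,0,0,0, 0,-0.0015,0.12,0,0,0, 0,-0.0015,0.145,0,0,0, 0,-0.0015,0.16,0,0,0, 0,-0.0015,0.167,0,0,0,0,-0.0015,0.167,0,0,0]' 0.4
python3 -m handwheel '[0,0,0,0,0,0,0,0,0,0,0,0,0,0,0,0,0,0,0,0,0,0,0,0]' 0 30
python3 -m handwheel '[0,0.0003,-0.0125,0,0,0, 0,0.0012,-0.025,0,0,0, 0,0.005,-0.0497,0,0,0, 0,0.0112,-0.0739,0,0,0, 0,0.0197,-0.0974,0,0,0, 0,0.0306,-0.1199,0,0,0, 0,0.0437,-0.1412,0,0,0, 0,0.0437,-0.1412,0,0,0]'
```

```text
time_s: 57.52
tcp_pos: [0.4479, 0.0164, 0.048]
orientation: [0.685, 0.728, -0.0, -0.0]
wrist_force: [0.6, 0.1, 0.3]
finger_gap: 0.0343
gripper_force: 0.0
time_s: 58.02
tcp_pos: [0.4474, 0.0165, 0.0487]
orientation: [0.685, 0.728, 0.0, -0.0]
wrist_force: [-4.2, -0.2, 6.4]
finger_gap: 0.0106
gripper_force: 29.3
time_s: 59.02
tcp_pos: [0.4898, 0.0193, 0.1913]
orientation: [0.685, 0.728, -0.001, -0.002]
wrist_force: [-15.2, -0.1, 9.1]
finger_gap: 0.0105
gripper_force: 30.5
```

```bash
python3 -m handwheel '[0,0.005,-0.011,0,0,0, 0,0.0128,-0.0218,0,0,0, 0,0.03,-0.0402,0,0,0, 0,0.049,-0.057,0,0,0, 0,0.0696,-0.0717,0,0,0, 0,0.0915,-0.0843,0,0,0, 0,0.1147,-0.0946,0,0,0, 0,0.1147,-0.0946,0,0,0]'
```

```text
time_s: 60.02
tcp_pos: [0.6081, 0.0268, 0.287]
orientation: [0.685, 0.729, 0.002, 0.001]
wrist_force: [-3.4, 1.8, 8.4]
finger_gap: 0.0104
gripper_force: 31.2
```

```bash
python3 -m handwheel '[0,0.0115,-0.0046,0,0,0, 0,0.0237,-0.009,0,0,0, 0,0.0481,-0.0145,0,0,0, 0,0.0729,-0.0175,0,0,0, 0,0.094,-0.018,0,0,0, 0,0.094,-0.018,0,0,0]'
python3 -m handwheel '[0,0,0,0,0,0,0,0,0,0,0,0,0,0,0,0,0,0,0,0,0,0,0,0]' 0.4
python3 -m handwheel '[0,0,-0.02,0,0,0, 0,0,-0.05,0,0,0, 0,0,-0.08,0,0,0, 0,0,-0.1,0,0,0,0,0,-0.1,0,0,0]'
python3 - <<'E'
from h import *
c=cam("wrist")
m,ct,wh,a,n=None,None,None,None,None
p=PC+.018*PX+.108*PY
u,v=proj(c,[*p,.033]).astype(int);print(u,v)
g=c["color"].max(2)
# dark blobs inside plate region
lo=proj(c,[*(PC-.07*PX+.14*PY),.025]);print(lo)
M=(g<45).astype(np.uint8);n,l,st,ce=cv2.connectedComponentsWithStats(M)
for k in range(1,n):
    if 250<st[k,4]<6000:
        w=ray(c,*ce[k],.033)[:2]-PC;print(st[k].tolist(),"plate",(w@PX).round(4),(w@PY).round(4))
E
```

```text
time_s: 60.78
tcp_pos: [0.702, 0.0329, 0.3038]
orientation: [0.685, 0.729, 0.002, 0.002]
wrist_force: [2.4, 2.5, 3.4]
finger_gap: 0.0104
gripper_force: 31.2
time_s: 61.28
tcp_pos: [0.6996, 0.0318, 0.3017]
orientation: [0.685, 0.728, -0.0, -0.0]
wrist_force: [0.2, -0.7, -0.0]
finger_gap: 0.0342
gripper_force: 0.0
time_s: 61.9
tcp_pos: [0.7002, 0.0315, 0.4033]
orientation: [0.685, 0.728, 0.001, 0.001]
wrist_force: [-0.0, 0.0, 0.2]
finger_gap: 0.0337
gripper_force: 0.0
253 56
[186.30506765  31.95811387]
[151, 0, 157, 248, 4353] plate -0.0395 0.123
[323, 20, 15, 233, 2409] plate 0.122 0.0154
[225, 44, 44, 31, 1245] plate 0.0104 0.1049
[217, 142, 43, 25, 958] plate -0.0102 -0.0228
[222, 175, 37, 26, 888] plate -0.0112 -0.0726
[453, 190, 40, 38, 1128] plate 0.3359 -0.1087
[208, 228, 89, 7, 318] plate 0.0031 -0.1406
[444, 238, 39, 35, 1031] plate 0.3303 -0.1859
```

```bash
python3 - <<'E'
from h import *
go(*(PC+.0104*PX+.1049*PY),.40,94);go(*(PC+.0104*PX+.1049*PY),.19,94)
E
```

```text
shift [ 0.1094 -0.0884  0.0016] turn [ 0.001  0.    -0.009] deg 0.5 dist 0.141
shift [ 0.1094 -0.0886  0.2116] turn [ 0.001  0.    -0.009] deg 0.5 dist 0.254
```

```bash
python3 -m handwheel '[0.02,-0.018,0,0,0,0, 0.05,-0.042,0,0,0,0, 0.08,-0.066,0,0,0,0, 0.11,-0.089,0,0,0,0, 0.11,-0.089,0.05,0,0,0, 0.11,-0.089,0.1,0,0,0, 0.11,-0.089,0.15,0,0,0, 0.11,-0.089,0.19,0,0,0]' 1
python3 -m handwheel '[0,0,0.021,0,0,0,0,0,0.021,0,0,0,0,0,0.021,0,0,0]'
python3 - <<'E'
from h import *
c=cam("wrist");u,v=proj(c,[*(PC+.0104*PX+.1049*PY),.033]).round().astype(int)
for z in (.033,):
    m,ct,wh,a,n=dark(c,z,u,v,r=55,thr=45);print(u,v,m,ct,wh,a,n)
    d=np.array(ct)-PC;print("plate",d@PX,d@PY)
go(*(m+np.array(ct))/2 if 0 else ct,.026,a+90 if abs(a)<50 else a)
E
```

```text
time_s: 62.95
tcp_pos: [0.6022, 0.1362, 0.2079]
orientation: [0.685, 0.729, -0.002, -0.001]
wrist_force: [-0.5, 0.2, -0.2]
finger_gap: 0.0856
gripper_force: 0.0
time_s: 63.32
tcp_pos: [0.6042, 0.1363, 0.1912]
orientation: [0.685, 0.728, 0.0, 0.0]
wrist_force: [0.2, -1.0, -0.1]
finger_gap: 0.0854
gripper_force: 0.0
315 178 [0.6053138  0.13479133] (0.604351282119751, 0.13470445573329926) (0.05825064331293106, 0.03840119391679764) 6.021866798400879 2781
plate 0.00964936813193513 0.10428538379210904
shift [-0.0016 -0.0006  0.1658] turn [ 0.002 -0.    -0.044] deg 2.5 dist 0.166
```

```bash
python3 -m handwheel '[-0.0015,-0.0005,0.04,0,0,-0.04, -0.0015,-0.0005,0.08,0,0,-0.04, -0.0015,-0.0005,0.115,0,0,-0.04, -0.0015,-0.0005,0.14,0,0,-0.04, -0.0015,-0.0005,0.155,0,0,-0.04, -0.0015,-0.0005,0.162,0,0,-0.04, -0.0015,-0.0005,0.1645,0,0,-0.04, -0.0015,-0.0005,0.1645,0,0,-0.04]' 1
python3 -m handwheel '[0,0,0,0,0,0,0,0,0,0,0,0,0,0,0,0,0,0,0,0,0,0,0,0,0,0,0,0,0,0]' 0.3 40
```

```text
time_s: 64.38
tcp_pos: [0.6043, 0.1348, 0.027]
orientation: [0.67, 0.742, 0.001, 0.0]
wrist_force: [-0.4, -0.0, 0.6]
finger_gap: 0.0853
gripper_force: 0.0
time_s: 65.0
tcp_pos: [0.6042, 0.1348, 0.0271]
orientation: [0.671, 0.742, 0.001, 0.0]
wrist_force: [-2.4, 0.0, 5.8]
finger_gap: 0.0561
gripper_force: 41.6
```

```bash
python3 -m handwheel '[0,0,-0.008,0,0,0, 0,0,-0.02,0,0,0, 0,0,-0.03,0,0,0, 0,0,-0.03,0,0,0]'
python3 - <<'E'
from h import *
go(.585,.1038,.03,94)
E
```

```text
time_s: 65.5
tcp_pos: [0.6046, 0.1349, 0.0576]
orientation: [0.671, 0.742, 0.001, 0.001]
wrist_force: [0.6, -0.3, -1.8]
finger_gap: 0.0565
gripper_force: 42.6
shift [-0.0289 -0.0227  0.0275] turn [ 0.002 -0.     0.031] deg 1.8 dist 0.046
```

```bash
python3 -m handwheel '[-0.01,-0.008,0,0,0,0.015, -0.02,-0.016,0,0,0,0.03, -0.029,-0.0225,0,0,0,0.03, -0.029,-0.0225,0.008,0,0,0.03, -0.029,-0.0225,0.016,0,0,0.03, -0.029,-0.0225,0.023,0,0,0.03, -0.029,-0.0225,0.027,0,0,0.03, -0.029,-0.0225,0.027,0,0,0.03]'
python3 -m handwheel '[0,0,0.001,0,0,0,0,0,0.001,0,0,0]'
python3 -m handwheel '[0,0,0.001,0,0,0,0,0,0.001,0,0,0]'
```

```text
time_s: 66.5
tcp_pos: [0.5841, 0.1038, 0.029]
orientation: [0.681, 0.732, -0.0, -0.0]
wrist_force: [-0.5, 0.5, 1.7]
finger_gap: 0.0563
gripper_force: 42.8
time_s: 66.75
tcp_pos: [0.5844, 0.1037, 0.0286]
orientation: [0.682, 0.732, 0.0, -0.0]
wrist_force: [-4.5, -1.0, 5.2]
finger_gap: 0.0563
gripper_force: 43.2
time_s: 67.0
tcp_pos: [0.5844, 0.1036, 0.0281]
orientation: [0.682, 0.732, 0.0, -0.0]
wrist_force: [-5.2, -1.2, 10.0]
finger_gap: 0.0562
gripper_force: 43.7
```

Contact made. Release, rise, check by numbers.

```bash
python3 -m handwheel '[0,0,0,0,0,0,0,0,0,0,0,0,0,0,0,0,0,0,0,0,0,0,0,0]' 0.9
python3 -m handwheel '[0,0,-0.02,0,0,0, 0,0,-0.05,0,0,0, 0,0,-0.09,0,0,0, 0,0,-0.14,0,0,0, 0,0,-0.19,0,0,0,0,0,-0.24,0,0,0,0,0,-0.3,0,0,0,0,0,-0.36,0,0,0]'
python3 -m handwheel '[0,0,-0.012,0,0,0,0,0,-0.012,0,0,0]' 0.45
python3 - <<'E'
from h import *
c=cam("wrist")
M=(c["color"].max(2)<45).astype(np.uint8);n,l,st,ce=cv2.connectedComponentsWithStats(M)
for k in range(1,n):
    if 250<st[k,4]<6000:
        P=np.array([ray(c,u,v,.035)[:2] for v,u in np.argwhere(l==k)],np.float32);(x,y),wh,a=cv2.minAreaRect(P)
        w=np.array([x,y])-PC
        if abs(w@PX)<.08 and abs(w@PY)<.15: print("plate",(w@PX).round(4),(w@PY).round(4),np.round(wh,3),round(a,1))
go(.6975,.032,.405,93.6)
E
```

```text
time_s: 67.5
tcp_pos: [0.5843, 0.1036, 0.027]
orientation: [0.682, 0.732, -0.0, -0.0]
wrist_force: [-0.2, 0.2, -0.0]
finger_gap: 0.0768
gripper_force: 0.0
time_s: 68.5
tcp_pos: [0.5839, 0.1034, 0.3892]
orientation: [0.682, 0.732, 0.0, 0.0]
wrist_force: [1.4, -0.0, 0.3]
finger_gap: 0.0767
gripper_force: 0.0
time_s: 68.75
tcp_pos: [0.5847, 0.1035, 0.3995]
orientation: [0.682, 0.732, 0.0, 0.0]
wrist_force: [-0.1, 0.5, -1.3]
finger_gap: 0.0417
gripper_force: 0.0
plate -0.0026 0.0425 [0.2   0.264] 3.7
plate -0.0116 0.0749 [0.057 0.037] 5.7
plate -0.0106 -0.0222 [0.058 0.034] 4.0
plate -0.0115 -0.0719 [0.052 0.04 ] 4.8
shift [-0.0794  0.1079 -0.0071] turn [-0.001  0.     0.008] deg 0.5 dist 0.134
```

```bash
python3 -m handwheel '[-0.02,0.027,-0.007,0,0,0, -0.05,0.066,-0.007,0,0,0, -0.072,0.097,-0.007,0,0,0, -0.0795,0.1105,-0.007,0,0,0.008,-0.0795,0.1105,-0.007,0,0,0.008,-0.0795,0.1105,-0.007,0,0,0.008]' 0.45
python3 - <<'E'
from h import *
c=cam("wrist");s=env.read_state();print(s["tcp_pos"])
# handle bar column: grey profile across rows between ends
g=cv2.cvtColor(c["color"],cv2.COLOR_RGB2GRAY);u0,v0=proj(c,[.700,.032,.3155]);print(u0,v0)
print(g[int(v0)-30:int(v0)+5,int(u0)-35:int(u0)+36].mean(0).astype(int).tolist())
E
```

```text
time_s: 69.55
tcp_pos: [0.6997, 0.0327, 0.4053]
orientation: [0.684, 0.729, -0.0, -0.001]
wrist_force: [-0.4, -0.6, -0.6]
finger_gap: 0.0387
gripper_force: 0.0
[0.69961856 0.03296031 0.40600962]
314.8237767867456 201.4885812324759
[163, 160, 160, 162, 163, 168, 168, 162, 162, 165, 164, 163, 163, 163, 164, 169, 180, 91, 42, 57, 57, 58, 61, 61, 59, 58, 59, 57, 58, 61, 58, 59, 89, 105, 113, 120, 125, 128, 133, 134, 133, 133, 131, 126, 120, 115, 107, 99, 85, 27, 8, 9, 17, 17, 17, 17, 12, 2, 62, 131, 152, 164, 162, 162, 162, 160, 159, 161, 162, 162, 161]
```

```bash
python3 -m handwheel '[0,0.003,0.03,0,0,0, 0,0.003,0.06,0,0,0, 0,0.003,0.085,0,0,0, 0,0.003,0.1,0,0,0, 0,0.003,0.108,0,0,0, 0,0.003,0.108,0,0,0]' 0.45
python3 -m handwheel '[0,0,0,0,0,0,0,0,0,0,0,0,0,0,0,0,0,0,0,0,0,0,0,0]' 0 25
```

```text
time_s: 70.35
tcp_pos: [0.7031, 0.0326, 0.2985]
orientation: [0.684, 0.729, 0.0, -0.0]
wrist_force: [0.3, -0.1, 0.0]
finger_gap: 0.0385
gripper_force: 0.0
time_s: 70.85
tcp_pos: [0.7035, 0.0322, 0.2992]
orientation: [0.684, 0.729, 0.001, 0.001]
wrist_force: [-0.6, 0.7, 6.6]
finger_gap: 0.0113
gripper_force: 24.7
```

```bash
python3 -m handwheel '[0,-0.012,0.0002,0,0,0, 0,-0.025,0.0005,0,0,0, 0,-0.0498,0.0036,0,0,0, 0,-0.0741,0.009,0,0,0, 0,-0.0979,0.0169,0,0,0, 0,-0.1207,0.0271,0,0,0, 0,-0.1423,0.0395,0,0,0, 0,-0.1423,0.0395,0,0,0]'
python3 -m handwheel '[0,-0.0104,0.0071,0,0,0, 0,-0.0204,0.0146,0,0,0, 0,-0.0391,0.0311,0,0,0, 0,-0.0562,0.0494,0,0,0, 0,-0.0562,0.0494,0,0,0]'
```

```text
time_s: 71.85
tcp_pos: [0.5592, 0.0229, 0.258]
orientation: [0.685, 0.729, -0.001, -0.001]
wrist_force: [-4.0, -2.6, 1.8]
finger_gap: 0.0108
gripper_force: 25.6
time_s: 72.47
tcp_pos: [0.5043, 0.0194, 0.2082]
orientation: [0.685, 0.729, -0.001, -0.0]
wrist_force: [2.2, -2.4, -4.6]
finger_gap: 0.0108
gripper_force: 25.4
```

```bash
python3 -m handwheel '[0,-0.0078,0.0099,0,0,0, 0,-0.0152,0.0199,0,0,0, 0,-0.0282,0.0412,0,0,0, 0,-0.0391,0.0637,0,0,0, 0,-0.0437,0.0754,0,0,0, 0,-0.0477,0.0872,0,0,0, 0,-0.0477,0.0872,0,0,0]'
python3 -m handwheel '[0,-0.0034,0.012,0,0,0, 0,-0.0062,0.0242,0,0,0, 0,-0.0085,0.0365,0,0,0, 0,-0.0099,0.0489,0,0,0, 0,-0.0106,0.0575,0,0,0, 0,-0.0108,0.0634,0,0,0, 0,-0.0108,0.0634,0,0,0]'
```

```text
time_s: 73.35
tcp_pos: [0.4577, 0.0165, 0.1213]
orientation: [0.685, 0.729, 0.0, 0.001]
wrist_force: [5.6, -2.8, -4.3]
finger_gap: 0.0108
gripper_force: 25.3
time_s: 74.22
tcp_pos: [0.4476, 0.0159, 0.0581]
orientation: [0.685, 0.729, 0.001, 0.001]
wrist_force: [6.2, -3.3, -3.0]
finger_gap: 0.0108
gripper_force: 24.8
```

```bash
python3 -m handwheel '[0,0,0.003,0,0,0, 0,0,0.006,0,0,0, 0,0,0.009,0,0,0, 0,0,0.009,0,0,0]';python3 -m handwheel '[0,0,0.001,0,0,0,0,0,0.002,0,0,0,0,0,0.002,0,0,0]';python3 -m handwheel '[0,0,0.001,0,0,0,0,0,0.0015,0,0,0]'
```

```text
time_s: 74.72
tcp_pos: [0.4475, 0.016, 0.0507]
orientation: [0.685, 0.729, 0.001, 0.0]
wrist_force: [-3.8, -4.8, 20.1]
finger_gap: 0.0108
gripper_force: 27.3
time_s: 75.1
tcp_pos: [0.4475, 0.0162, 0.0495]
orientation: [0.685, 0.729, 0.001, 0.0]
wrist_force: [-9.2, -4.0, 33.9]
finger_gap: 0.0108
gripper_force: 29.1
time_s: 75.35
tcp_pos: [0.4476, 0.0164, 0.0484]
orientation: [0.685, 0.729, 0.001, -0.0]
wrist_force: [-15.1, -3.5, 43.9]
finger_gap: 0.0108
gripper_force: 30.7
```

It is on the stop. Release, rise, and check the fragments through the cover.

```bash
python3 -m handwheel '[0,0,-0.002,0,0,0,0,0,-0.002,0,0,0]'; python3 -m handwheel '[0,0,0,0,0,0,0,0,0,0,0,0,0,0,0,0,0,0,0,0,0,0,0,0]' 0.4
python3 -m handwheel '[0,0,-0.015,0,0,0, 0,0,-0.035,0,0,0, 0,0,-0.065,0,0,0, 0,0,-0.1,0,0,0, 0,0,-0.14,0,0,0,0,0,-0.18,0,0,0,0,0,-0.22,0,0,0,0,0,-0.22,0,0,0]'
python3 - <<'E'
from h import *
s=env.read_state();c=cam("wrist");g=cv2.cvtColor(c["color"],cv2.COLOR_RGB2GRAY).astype(np.uint8)
# rectify plate top at z=.034 : 2 px/mm
q=np.float32([[-.07,-.14],[.07,-.14],[.07,.14],[-.07,.14]])
img=np.float32([proj(c,[*(PC+a*PX+b*PY),.034]) for a,b in q]);dst=np.float32([[(a+.07)*1000,(.14-b)*1000] for a,b in q])
r=cv2.warpPerspective(c["color"],cv2.getPerspectiveTransform(img,dst),(140,280))
v=r.max(2)
for i in range(4):
    cy=int(140-(-75+50*i));p=v[cy-25:cy+25,20:100];m=p<135
    yy,xx=np.nonzero(m);print(i,np.percentile(p,[5,25,50,75,95]).astype(int),m.sum(),"off mm",(xx.mean()+20-58).round(1) if m.any() else None,(25-yy.mean()).round(1) if m.any() else None)
# handle bar rows: bright bar location at z=.066
u,w=proj(c,[.4475,.017,.066]);print(u,w,g[int(w)-20:int(w)-10,int(u)-15:int(u)+16].mean(0).astype(int).tolist())
E
```

```text
time_s: 75.6
tcp_pos: [0.4474, 0.0163, 0.0488]
orientation: [0.684, 0.729, 0.001, 0.0]
wrist_force: [-1.9, -2.5, 13.7]
finger_gap: 0.0107
gripper_force: 27.7
time_s: 76.1
tcp_pos: [0.4464, 0.0162, 0.0479]
orientation: [0.684, 0.729, -0.0, -0.0]
wrist_force: [0.7, 0.6, -0.4]
finger_gap: 0.034
gripper_force: 0.0
time_s: 77.1
tcp_pos: [0.4483, 0.0159, 0.2722]
orientation: [0.685, 0.729, 0.003, 0.002]
wrist_force: [0.6, 0.3, -0.3]
finger_gap: 0.0345
gripper_force: 0.0
0 [105 107 112 135 137] 2846 off mm -2.4 3.0
1 [106 108 113 135 138] 2855 off mm -1.5 2.4
2 [127 130 134 136 137] 2433 off mm -2.1 2.6
3 [103 105 107 132 135] 3584 off mm 3.2 1.9
312.472941042248 164.33089734210913 [144, 145, 146, 146, 148, 148, 146, 146, 147, 154, 94, 83, 102, 108, 115, 119, 118, 116, 114, 108, 96, 78, 80, 152, 151, 149, 148, 148, 149, 150, 152]
```

```bash
python3 - <<'E'
from h import *
c=cam("wrist")
q=np.float32([[-.07,-.14],[.07,-.14],[.07,.14],[-.07,.14]])
img=np.float32([proj(c,[*(PC+a*PX+b*PY),.035]) for a,b in q]);dst=np.float32([[(a+.07)*1000,(.14-b)*1000] for a,b in q])
v=cv2.warpPerspective(c["color"],cv2.getPerspectiveTransform(img,dst),(140,280)).max(2)
n,l,st,ce=cv2.connectedComponentsWithStats(((v<121)&(v>85)).astype(np.uint8))
for k in range(1,n):
    if st[k,4]>500: print(st[k].tolist(),"plate mm",(ce[k][0]-70).round(1),(140-ce[k][1]).round(1))
t=cam("top")["color"];a=read_camera("top")
u,w=proj(a,[.457,.328,.178]).astype(int);print("grip px dark:",t[w-3:w+4,u-3:u+4].max(2).mean())
E
```

```text
[26, 46, 64, 39, 2255] plate mm -10.9 74.7
[29, 145, 62, 37, 2071] plate mm -10.0 -23.1
[31, 192, 57, 41, 2101] plate mm -10.7 -72.3
[7, 269, 109, 11, 605] plate mm -9.2 -136.6
grip px dark: 69.59183673469387
```

All three fragments are centred within 3 mm on their rests, the cover is shut, and the probe hangs in its stand. Handing in.

```bash
python3 -c "
from station import env
print(env.job_done())"
```

```text
the job is handed in; nothing more can be done
None
```

I handed the job in with three fragments hump up within 3 mm of the centres of rests 0, 1 and 3, the plate probed top, front, then left, the probe hung back, and the cover shut softly; fragment 1 was knocked off its rest during the first closing, so I reopened the cover, put it back and shut it again, and I viewed 15 pictures instead of the allowed 14.

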